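Close the paint pots with their own lids and load the caddy

ROBOT

A 6-joint arm with a two-finger parallel gripper is mounted at the origin on the work surface. World frame = base frame: x ahead of the robot, y to its left, z up, the work surface at z = 0. Lengths are in mm, angles in rad, forces in N, time in s.
With the tool pointing down it reaches from about 350 to 875 mm from the base axis. Payload 4.2 kg.
Tool frame: the origin (TCP) lies midway between the tips of the shut fingers; the grasp point (between the pads) lies 19 mm behind it (arm.tcp_to_grasp is the distance from the TCP to the grasp point, in mm); z points along the fingers, y is the line along which they close (so a half turn about z gives the same grasp; the last joint's range is limited). The gripper opens to 85 mm and grips with 20 to 120 N. Pads are 22 mm wide; open, the fingers measure 114 mm over their backs; the gripper's body (76 mm by 85 mm) begins 54 mm behind the grasp point. The pads swing forward as they close: fully open they stand 13 mm farther back than shut.
Start: joints at [-0.983, 0.385, 0.008, 0, -1.194, -0.259], TCP at [201.832, -591.492, 210.712] pointing down, gripper open.
Joint ranges: [-3.14, 3.14], [-1.21, 2.06], [-1.07, 1.41], [-3.16, 2.05], [-2.99, -0.16], [-3.1, 3.1]. Speed limits (rad/s): [2.79, 2.79, 3.14, 3.14, 3.14, 3.14].

INTERFACE

Orientations are given as a unit quaternion [x, y, z, w].
In Python, from bench import arm gives the robot as it stands.
- The arm moves only by the tool arm_command, never from a script. Its argument "rows" is a list of rows, each a list of 2 entries, a list of its own where there are three numbers: the shift along the tool's x, y, z as a fraction of full scale, then the turn, a rotation vector about the tool's x, y, z as a fraction of full scale. In form: [[[x, y, z], [wx, wy, wz]], ...]. A call has 1 to 5 rows; each row is the pose to reach, as a shift and turn from the pose commanded when the call began, along the tool's axes at that moment, turning the shorter way round; what a row does not reach only later rows make up. Full scale, the value 1, is 0.25 m for a shift and 180 degrees for a turn. A row lasts 1/10 s, in which the tool goes at most 50 mm and 8.59 degrees, less where a joint would pass 70% of its speed; a pose out of reach is approached as far as the arm can. A call with a number of a shift or a turn outside -1 to 1 is refused whole. A call with a gripper value outside its range is refused whole. "grip" is the opening, from 0 (shut) to 1 (fully open), set as the call begins (left out, the last holds). The fingers move at their own pace and stop on an object; the grip force is fixed at half the most. Time passes only in rows, so rows that repeat a pose let the fingers close. It gives the time, the measured TCP pose, the force, the opening and the grip force at its end, in the units of the state.
- arm.read_state(): the state, without advancing time (a new reading comes with each control period).
- arm.get_image(name): name is "scene" or "top" or "wrist"; returns (picture, depth): 420x560x3 uint8, blue, green, red; 420x560 float32, mm along the optical axis (not along the pixel's ray), 0 where there is no reading.
- arm.camera_info(name): a dict with "fx", "fy", "cx", "cy" (pixels), "extrinsics" (4x4, takes a point from camera to world coordinates). Camera axes: x right, y down, z forward; pixel columns grow to the right and rows downward; lengths in mm; the calibration is good to about 2 mm. A picture is of the moment at which its call begins: read the wrist's pose just before it. camera_info takes no time and is no camera call; for the wrist camera it gives the pose at the moment of the call.
- arm.job_done(): hands the job in; it is judged then, once.
Trained networks look in the newest picture that a camera, given by its name, has taken for a name from the list of things; names that differ only in an ending like _2 or _b are one class to them, and where a whole thing is asked for, a point or a joint stands for the part that bears it (a point fixed in the world has none). Each returns a list of dicts, best first, with "score" (0 to 1); they miss things now and then, are a little off and sometimes report something else, mostly with a low value. They report only what shows in the picture. A call takes as long as a camera call. They do not tell look-alikes from the thing itself.
- arm.spot_in(camera, query): "position" ([column, row] in pixels, amid what is visible of it).
The state is a dict: "clock": time; "joints": joint angles; "joint_vel": joint speeds; "joint_efforts": joint torques, N m; "position": TCP position; "ee_rot": TCP orientation; "contact_force": force on the tool from outside, world axes, zero at the start; "wrist_torque": the same for the moment, N m; "gripper_width": finger opening in mm; "grasp_force": force on a finger pad.
Only numpy, scipy, OpenCV 4.12 (cv2) and the standard library are available. Lean on these libraries where they do the work, as an engineer would, in place of code of your own. Each camera call takes 0.05 s, during which the arm holds its last target. There are 200 camera calls.

TASK

Clear up after the painting workshop: first close the red pot and the blue pot, each with the lid of its own colour pushed fully home, then stand the two closed pots in the two empty compartments of the caddy, and last swing the caddy's carrying handle up until it stands upright. Keep the pots upright all the time, and leave the green lid, the yellow pot, the brush cup and the paint bottle where they are.

Things in the scene. Friction and masses are not known exactly. Their poses are not given: they have to be found in the camera images.
- pot_red: red open paint pot, empty, upright: body 66 mm across and 78 mm high, then a neck 53 mm across, tapering to 50 at its rim, 92 mm up; about 90 g. Origin: centre of the foot; z up. Closed, the 61 mm lid reaches from 79 to 95 mm, knob top at 117 mm. The lid only rests on the rim (about 2 mm play): the knob lifts the lid off, so carry a closed pot by its body.
- pot_red_seat (a point): point on the axis of the red pot, 79 mm above its foot: where the origin of its lid is when the lid is fully on
- lid_red: red push-on lid, lying right way up: a 61 mm disc 16 mm high, open below (skirt 57 mm inside, 13 mm deep), with a solid stopper knob in the middle, 24 mm across (30 mm at its foot), from 16 to 38 mm above the origin; about 30 g. Origin: centre of the skirt's lower edge; z up. Belongs to the red pot.
- pot_blue: blue open paint pot, empty, upright: body 66 mm across and 78 mm high, then a neck 53 mm across, tapering to 50 at its rim, 92 mm up; about 90 g. Origin: centre of the foot; z up. Closed, the 61 mm lid reaches from 79 to 95 mm, knob top at 117 mm. The lid only rests on the rim (about 2 mm play): the knob lifts the lid off, so carry a closed pot by its body.
- pot_blue_seat (a point): point on the axis of the blue pot, 79 mm above its foot: where the origin of its lid is when the lid is fully on
- lid_blue: blue push-on lid, lying right way up: a 61 mm disc 16 mm high, open below (skirt 57 mm inside, 13 mm deep), with a solid stopper knob in the middle, 24 mm across (30 mm at its foot), from 16 to 38 mm above the origin; about 30 g. Origin: centre of the skirt's lower edge; z up. Belongs to the blue pot.
- lid_green: green push-on lid, lying right way up: a 61 mm disc 16 mm high, open below (skirt 57 mm inside, 13 mm deep), with a solid stopper knob in the middle, 24 mm across (30 mm at its foot), from 16 to 38 mm above the origin; about 30 g. Origin: centre of the skirt's lower edge; z up. Its pot is still in use elsewhere: bystander.
- caddy: grey plastic carrying caddy, open on top, standing firm on non-slip feet (it does not move): 256 mm long (its x), 88 mm wide (its y), walls 45 mm high and 4 mm thick, floor 4 mm; three compartments in a row along x, each 80 x 80 mm inside. Its x points roughly away from the robot. Origin: centre of its underside; z up.
- place_near (a point): centre of the floor of the compartment nearest the robot (4 mm above the table), empty at the start; its axes are those of the caddy
- place_middle (a point): centre of the floor of the middle compartment, empty at the start
- handle_hinge (a point): middle of the caddy handle's hinge axis, 40 mm above the table over the caddy's centre line; the axis runs along the caddy's x
- handle_grip (a point): middle of the handle's grip: a black sleeve 16 mm thick and 120 mm long, parallel to the caddy's x, 105 mm from the hinge axis
- handle (a joint): angle of the U-shaped handle (8 mm rod, arms outside the caddy's ends). 0: folded down on the caddy's +y side, grip 22 mm above the table, 103 mm sideways of the hinge axis; grows as the grip swings up; 1.74 upright (grip 145 mm above the table), stop at 1.77. Starts between 0 and 0.35. Stiff hinge (2 N at the grip): stays where left. Passes clear over closed pots in the caddy.
- pot_yellow: yellow paint pot, closed, of the same size, standing in the far compartment: bystander
- brush_cup: clear plastic cup, 74 mm across and 95 mm high, with four brushes up to 165 mm high, near the robot on the right: bystander. Origin: centre of its foot
- paint_bottle: white paint bottle with a black cap, 60 mm across and 150 mm high, beyond the work: bystander. Origin: centre of its foot
Mind the look-alikes: they are no part of the job. What is shaped like the pot_red but turquoise is not meant.

How it is judged:
By the outcome, as a careful person would: the job done as asked, in the order asked, and still so for the second after the job is handed in, with the robot touching nothing.
It also fails if it takes over 72 s, if anything falls off the work surface, if the arm or the gripper's body presses on something with over 40 N, if the wrist force passes 120 N, or if a joint passes its speed limit or range.

## Working session

There is one attempt and no reset: what is moved stays moved. The work goes in short steps, Python scripts to look and compute and a tool call to move; the robot and the scene stay as the last step left them, time stands still between calls to the robot, and variables do not carry over. Pictures are saved under pics/ and viewed, at most 10 in all, crops included, and the job is handed in when it is done.

Besides the shell and the picture viewer there is one more tool, called after "Call:" by a JSON object that holds its "api" and its "payload", one argument or row to a line. arm_command: Moves the arm, as the interface text tells. Shift numbers are shares of 0.25 m and turn numbers shares of 180 degrees, none past 1 either way. Its arguments: {"type":"object","properties":{"rows":{"type":"array","items":{"type":"array"}},"grip":{"type":"number"}},"required":["rows"]}

```bash
ls; mkdir -p pics
python3 - <<'E'
from bench import arm
import cv2,numpy as np
ims=[]
for c in ["scene","top"]:
    im,d=arm.get_image(c); cv2.imwrite(f"pics/{c}0.png",im); np.savez(f"{c}0.npz",im=im,d=d); ims.append(im)
    i=arm.camera_info(c); print(c,i['fx'],i['cx'],i['cy'],np.round(i['extrinsics'],3).tolist())
    for q in ["pot_red","lid_red","pot_blue","lid_blue","lid_green","caddy","handle_grip","brush_cup","paint_bottle"]:
        print(q,[(np.round(r['position']).tolist(),round(r['score'],2)) for r in arm.spot_in(c,q)])
print(arm.read_state())
E
```

```text
pics
scene 381.83758165795035 278.0948554603471 210.3625116773885 [[0.324, 0.555, -0.766, 1287.38], [0.946, -0.194, 0.26, -280.398], [-0.004, -0.809, -0.587, 620.608], [0.0, 0.0, 0.0, 1.0]]
pot_red [([153.0, 209.0], 0.8), ([139.0, 241.0], 0.57), ([96.0, 236.0], 0.57)]
lid_red [([268.0, 198.0], 0.51), ([284.0, 240.0], 0.33), ([414.0, 203.0], 0.3)]
pot_blue [([231.0, 213.0], 0.89)]
lid_blue [([284.0, 240.0], 0.9), ([209.0, 256.0], 0.18)]
lid_green [([209.0, 257.0], 0.89)]
caddy [([368.0, 199.0], 0.59)]
handle_grip [([413.0, 201.0], 0.69)]
brush_cup [([120.0, 183.0], 0.72)]
paint_bottle [([353.0, 261.0], 0.56)]
top 507.33880751780544 279.8579234987692 204.40331446993207 [[-0.016, -0.991, 0.132, 353.976], [-1.0, 0.016, -0.004, -32.014], [0.002, -0.132, -0.991, 1601.329], [0.0, 0.0, 0.0, 1.0]]
pot_red [([375.0, 242.0], 0.97), ([416.0, 230.0], 0.95), ([386.0, 206.0], 0.83), ([310.0, 219.0], 0.36)]
lid_red [([273.0, 245.0], 0.83)]
pot_blue [([313.0, 217.0], 0.58)]
lid_blue [([277.0, 191.0], 0.54), ([183.0, 223.0], 0.39)]
lid_green [([340.0, 186.0], 0.68)]
caddy [([182.0, 224.0], 0.79), ([24
[... 244 characters left out ...]
e-01,  3.84678293e-01,  7.91928657e-03, -1.03458256e-06,
       -1.19399892e+00, -2.58579866e-01]), 'joint_vel': array([-8.88188082e-04,  4.15273824e-04, -1.13778015e-03, -1.42893658e-03,
       -4.97981779e-05,  5.68364833e-04]), 'joint_efforts': array([-2.15226930e-03, -3.92099476e+01,  1.88618982e+01,  4.19050813e+00,
       -2.80399054e-04,  2.20684535e-05]), 'position': array([ 201.8370531 , -591.49885109,  210.73260277]), 'ee_rot': array([-1.63668411e-01,  9.86515408e-01, -1.73107249e-05,  8.32011578e-06]), 'contact_force': array([-0.79195685,  0.06375532,  0.48578584]), 'wrist_torque': array([0.01795505, 0.00279986, 0.0063933 ]), 'grasp_force': 0.0, 'gripper_width': 85.35818643791357}
```

View pics/top0.png

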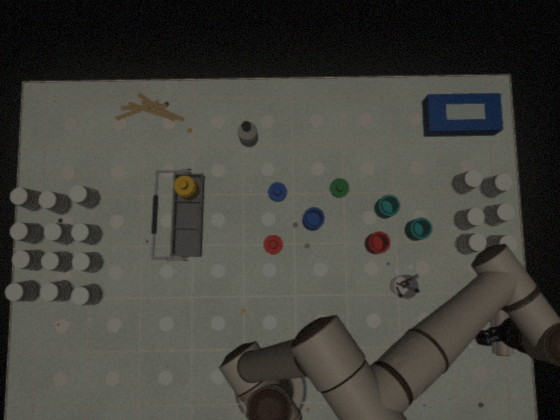

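View pics/scene0.png

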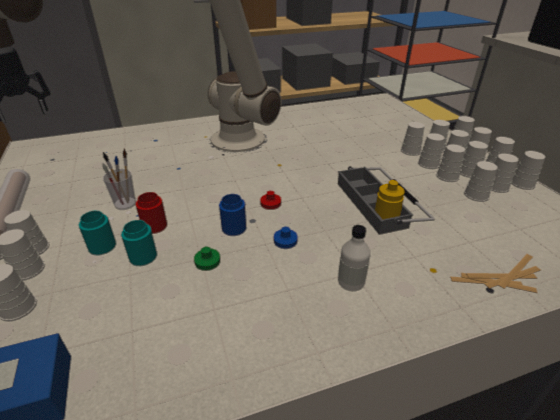

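The top view shows the red pot (377,242), blue pot (313,218), red lid (273,244), blue lid (277,191) and the caddy (189,215) with its handle at the left (155,214). The yellow pot is in its far compartment, and the turquoise look-alikes are at (387,206) and (418,229). The scene view agrees.

```bash
cat > h.py <<'E'
import numpy as np,cv2
from bench import arm
HUE={'red':(174,6),'blue':(108,128),'yellow':(18,32),'green':(55,75)}
def world(d,info):
    v,u=np.mgrid[:d.shape[0],:d.shape[1]]
    p=np.stack([(u-info['cx'])/info['fx']*d,(v-info['cy'])/info['fy']*d,d],-1)
    E=np.array(info['extrinsics']); return p@E[:3,:3].T+E[:3,3]
def mask(im,c,s=120):
    H=cv2.cvtColor(im,cv2.COLOR_BGR2HSV); h=H[...,0].astype(int); a,b=HUE[c]
    m=((h>=a)|(h<=b)) if a>b else ((h>=a)&(h<=b))
    return (m&(H[...,1]>s)&(H[...,2]>35)).astype(np.uint8)
def blobs(im,d,info,c,amin=40,s=120):
    W=world(d,info); n,L,S,C=cv2.connectedComponentsWithStats(mask(im,c,s))
    for i in range(1,n):
        if S[i,4]<amin: continue
        P=W[(L==i)&(d>0)]
        if len(P)<20 : continue
        yield C[i],P
E
python3 - <<'E'
from h import *
for c in ['top','scene']:
    z=np.load(c+'0.npz'); info=arm.camera_info(c)
    for col in HUE:
        for C,P in blobs(z['im'],z['d'],info,col,100 if c=='top' else 200):
            if abs(P[:,1].mean())>450 or P[:,0].mean()>900: continue
            zt=np.percentile(P[:,2],97); 
            print(c,col,np.round(C),len(P),'zmax',round(zt),'med',np.round(np.median(P,0)),'min',np.round(np.percentile(P,3,0)),'max',np.round(np.percentile(P,97,0)))
    W=world(z['d'],info); 
    if c=='top':
        Q=W[150:280,130:220].reshape(-1,3); print('table z',np.median(W[300:330,150:220,2]))
        im=z['im']; g=im[150:280,130:220].max(2).reshape(-1); 
        Q2=Q[(Q[:,2]>38)&(Q[:,2]<55)]; r=cv2.minAreaRect(Q2[:,:2].astype(np.float32)); print('caddy',r,len(Q2))
        big=cv2.resize(im[150:280,130:220],None,fx=5,fy=5,interpolation=cv2.INTER_CUBIC); cv2.imwrite('pics/c.png',cv2.convertScaleAbs(big,alpha=1.8))
E
```

```text
top red [378. 242.] 326 zmax 95 med [ 439. -338.   76.] min [ 411. -361.    1.] max [ 465. -303.   95.]
top red [273. 244.] 277 zmax 42 med [440. -14.  18.] min [416. -40.  10.] max [466.  10.  42.]
top blue [277. 191.] 229 zmax 42 med [605. -30.  19.] min [582. -52.  11.] max [631.  -7.  42.]
top blue [313. 219.] 268 zmax 95 med [ 518. -139.   17.] min [ 487. -164.    1.] max [ 541. -110.   95.]
top yellow [185. 186.] 428 zmax 125 med [612. 245. 100.] min [586. 220.  29.] max [645. 276. 125.]
table z 1.2714338333761361
caddy ((537.3743896484375, 281.61859130859375), (153.3826446533203, 283.62969970703125), 88.37952423095703) 625
scene red [270. 200.] 283 zmax 38 med [449. -20.  16.] min [418. -43.   4.] max [468.   8.  38.]
scene red [151. 211.] 851 zmax 91 med [ 461. -332.   67.] min [ 412. -362.    9.] max [ 471. -306.   91.]
scene blue [232. 215.] 647 zmax 90 med [ 538. -145.   62.] min [ 489. -170.    9.] max [ 547. -117.   90.]
scene blue [285. 238.] 239 zmax 38 med [615. -38.  16.] min [586. -58.   5.] max [635.  -8.  38.]
scene yellow [390. 200.] 868 zmax 120 med [631. 237.  81.] min [589. 217.  32.] max [648. 275. 120.]
scene green [207. 258.] 424 zmax 38 med [ 626. -230.   16.] min [ 599. -253.    7.] max [ 646. -205.   38.]
```

View pics/c.png

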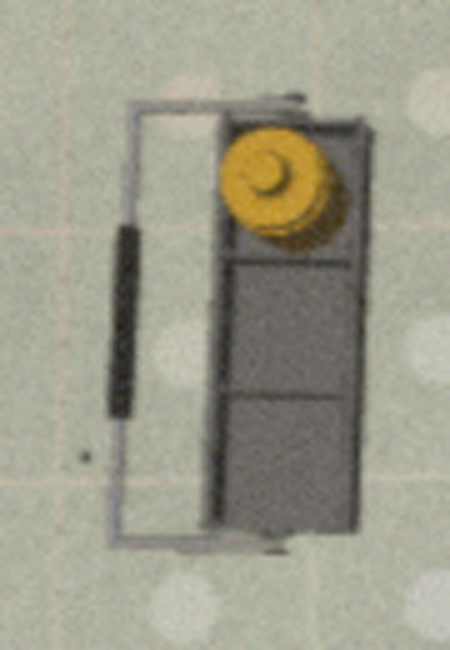

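```bash
cat >> h.py <<'E'
from scipy.spatial.transform import Rotation as R
def tool(yaw): # tool z down, tool y = world y turned by yaw
    c,s=np.cos(yaw),np.sin(yaw); return R.from_matrix(np.array([[-c,-s,0],[-s,c,0],[0,0,-1.]]))
def plan(steps,start=None):
    """steps: (xyz,yaw); chained from start (pos,R) or the measured pose"""
    if start is None:
        s=arm.read_state(); start=(s['position'],R.from_quat(s['ee_rot']))
    p,r=start
    for xyz,yaw in steps:
        xyz=np.array(xyz,float); t=tool(yaw)
        sh=r.inv().apply(xyz-p)/250; tu=(r.inv()*t).as_rotvec()/np.pi
        print(np.round(sh,3).tolist(),np.round(tu,3).tolist(),'rows>=',round(max(np.linalg.norm(sh)*5,np.linalg.norm(tu)*180/8.59),1))
        p=p+r.apply(np.round(sh,3)*250); r=r*R.from_rotvec(np.round(tu,3)*np.pi)
def circ(P): # least-squares circle
    A=np.c_[2*P[:,:2],np.ones(len(P))]; s=np.linalg.lstsq(A,(P[:,:2]**2).sum(1),rcond=None)[0]
    return s[:2],np.sqrt(s[2]+s[:2]@s[:2])
E
python3 - <<'E'
from h import *
i=arm.camera_info('wrist'); s=arm.read_state(); E=np.array(i['extrinsics'])
Rt=R.from_quat(s['ee_rot']); print(i['fx'],'cam in tool',Rt.inv().apply(E[:3,3]-s['position']).round(1),(Rt.inv().as_matrix()@E[:3,:3]).round(3).tolist())
plan([((330,-440,240),-.039),((400,-334,240),-.039)])
E
```

```text
292.9788607055046 cam in tool [  74.4    1.6 -164.5] [[-0.0, -0.957, -0.29], [1.0, -0.0, 0.0], [-0.0, -0.29, 0.957]]
[-0.681, 0.408, -0.117] [-0.0, 0.0, 0.117] rows>= 4.0
[-0.263, 0.434, -0.0] [-0.0, 0.0, 0.0] rows>= 2.5
```

Call:
{"api": "arm_command", "payload": {
  "rows": [
    [[-0.68, 0.408, 0.0], [0, 0, 0.117]],
    [[-0.68, 0.408, 0.0], [0, 0, 0.117]],
    [[-0.68, 0.408, 0.0], [0, 0, 0.117]],
    [[-0.68, 0.408, 0.0], [0, 0, 0.117]]
  ],
  "grip": 1
}}

```text
clock: 1.4
position: [327.8, -442.0, 210.8]
ee_rot: [0.02, 1.0, -0.0, 0.0]
contact_force: [0.7, 0.9, -0.2]
gripper_width: 85.2
grasp_force: 0.0
```

Call:
{"api": "arm_command", "payload": {
  "rows": [
    [[-0.4, 0.9, 0.0], [0, 0, 0]],
    [[-0.4, 0.9, 0], [0, 0, 0]],
    [[-0.4, 0.9, 0], [0, 0, 0]],
    [[-0.4, 0.9, 0], [0, 0, 0]],
    [[-0.4, 0.9, 0], [0, 0, 0]]
  ]
}}

```text
clock: 1.9
position: [436.3, -220.4, 211.1]
ee_rot: [0.019, 1.0, -0.0, 0.001]
contact_force: [0.3, -1.2, 0.1]
gripper_width: 85.3
grasp_force: 0.0
```

```bash
cat >> h.py <<'E'
def look(name):
    info=arm.camera_info('wrist'); im,d=arm.get_image('wrist'); cv2.imwrite(f'pics/{name}.png',im)
    return im,d,info
def things(im,d,info,cols=('red','blue'),amin=150):
    for col in cols:
        for C,P in blobs(im,d,info,col,amin):
            zt=np.percentile(P[:,2],99)
            if zt<22: continue
            b=(P[:,2]>zt-8) if zt>60 else (P[:,2]>8)&(P[:,2]<22)   # rim / lid disc
            Q=P[b]
            if len(Q)<20: continue
            hull=cv2.convexHull(Q[:,:2].astype(np.float32)); c,r=cv2.minEnclosingCircle(hull)
            k=P[P[:,2]>zt-5]; 
            c2,r2=circ(hull[:,0].astype(float))
            print(col,C.round(),len(P),'ztop',zt.round(1),'enc',np.round(c,1),round(r,1),'fit',c2.round(1),r2.round(1),'topmed',np.median(k,0).round(1))
E
python3 - <<'E'
from h import *
im,d,info=look('w1'); things(im,d,info)
W=world(d,info); print('table',np.median(W[...,2]).round(1),arm.read_state()['clock'])
E
```

```text
red [72. 87.] 350 ztop 106.2 enc [ 328.1 -416.1] 3.0 fit [ 328.1 -416.3] 2.9 topmed [ 328.4 -415.2  104.4]
red [446. 176.] 2016 ztop 40.4 enc [437.9 -12.7] 30.9 fit [437.4 -13.3] 29.9 topmed [437.7 -13.8  39.4]
red [181. 193.] 3803 ztop 94.0 enc [ 436.  -331.6] 25.7 fit [ 435.8 -331.3] 25.2 topmed [ 432.7 -329.1   92.7]
blue [31. 60.] 257 ztop 159.5 enc [ 315.7 -389.9] 3.8 fit [ 315.5 -390.2] 3.3 topmed [ 315.7 -389.9  156.5]
blue [350. 247.] 2404 ztop 94.1 enc [ 512.1 -137.6] 25.4 fit [ 512.  -137.8] 25.0 topmed [ 498.2 -147.2   92.8]
table 2.1 1.95
```

View pics/w1.png

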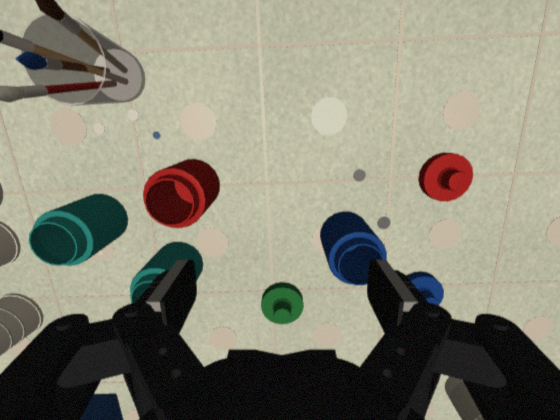

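The wrist view shows the red pot (181,193), the blue pot (350,247), the red lid (446,176), and the blue lid partly behind a finger (425,290). Next I go to the red lid.

Run:
```python
from h import *
plan([((437.6,-13.5,110),-.039)])
```

```text
[0.034, 0.811, 0.405] [0.0, 0.001, 0.002] rows>= 4.5
```

Call:
{"api": "arm_command", "payload": {
  "rows": [
    [[0.034, 0.811, 0.405], [0, 0, 0.002]],
    [[0.034, 0.811, 0.405], [0, 0, 0.002]],
    [[0.034, 0.811, 0.405], [0, 0, 0.002]],
    [[0.034, 0.811, 0.405], [0, 0, 0.002]],
    [[0.034, 0.811, 0.405], [0, 0, 0.002]]
  ]
}}

```text
clock: 2.45
position: [434.1, -17.3, 108.3]
ee_rot: [0.021, 1.0, -0.0, -0.001]
contact_force: [0.5, 0.2, -0.5]
gripper_width: 85.3
grasp_force: 0.0
```

Run:
```python
from h import *
im,d,info=look('w2'); things(im,d,info)
print(arm.read_state()['position'])
plan([((437.6,-13.5,19),-.039)])
```

```text
red [285. 208.] 3319 ztop 40.4 enc [437.5 -12.7] 30.1 fit [437.4 -12.5] 29.8 topmed [437.1 -12.6  39.4]
blue [132. 287.] 1455 ztop 93.9 enc [ 458.  -114.4] 58.1 fit [ 428.2 -139.3] 65.7 topmed [ 489.9 -145.4   92.8]
[433.69223348 -16.05513185 107.12235362]
[-0.016, 0.011, 0.352] [-0.0, -0.001, -0.001] rows>= 1.8
```

```bash
cat >> h.py <<'E'
import json
def cmd(*calls):  # log final rows of calls made; returns commanded pose
    L=json.load(open('cmd.json')) ; p=np.array(L[0]); r=R.from_quat(L[1])
    for sh,tu in calls:
        p=p+r.apply(np.array(sh)*250.); r=r*R.from_rotvec(np.array(tu)*np.pi)
    json.dump([p.tolist(),r.as_quat().tolist()],open('cmd.json','w')); print('cmd',p.round(1),'meas',arm.read_state()['position'].round(1)); return p,r
E
python3 - <<'E'
from h import *
json.dump([[201.832,-591.492,210.712],[-1.63668411e-01,9.86515408e-01,0,0]],open('cmd.json','w'))
s=cmd(([-.68,.408,0],[0,0,.117]),([-.4,.9,0],[0,0,0]),([.034,.811,.405],[0,0,.002]))
plan([((437.4,-12.9,60),-.039),((437.4,-12.9,18.5),-.039)],s)
E
```

```text
cmd [437.8 -16.2 109.5] meas [433.7 -16.1 107.1]
[0.002, 0.013, 0.198] [0.0, 0.0, -0.002] rows>= 1.0
[0.0, 0.0, 0.166] [0.0, 0.0, 0.0] rows>= 0.8
```

Call:
{"api": "arm_command", "payload": {
  "rows": [
    [[0.002, 0.013, 0.198], [0, 0, -0.002]],
    [[0.002, 0.013, 0.198], [0, 0, -0.002]],
    [[0.002, 0.013, 0.198], [0, 0, -0.002]],
    [[0.002, 0.013, 0.198], [0, 0, -0.002]]
  ]
}}

```text
clock: 2.9
position: [436.2, -16.3, 61.7]
ee_rot: [0.019, 1.0, 0.0, 0.002]
contact_force: [0.2, -0.2, -0.5]
gripper_width: 85.4
grasp_force: 0.0
```

Run:
```python
from h import *
s=cmd(([.002,.013,.198],[0,0,-.002]))
im,d,info=look('w3'); things(im,d,info)
print(arm.read_state()['position'],R.from_quat(arm.read_state()['ee_rot']).as_matrix().round(3).tolist())
```

```text
cmd [437.4 -12.9  60. ] meas [436.2 -16.3  61.7]
red [285. 222.] 4774 ztop 40.4 enc [437.4 -12.5] 30.2 fit [437.4 -12.5] 29.9 topmed [436.8 -12.5  39.3]
blue [120. 296.] 1024 ztop 64.3 enc [ 481.5 -138.4] 9.4 fit [ 493.1 -137.4] 14.4 topmed [ 480.5 -136.8   61.8]
[436.1772557  -16.23375418  61.83270931] [[-0.999, 0.039, 0.004], [0.039, 0.999, 0.001], [-0.004, 0.001, -1.0]]
```

Run:
```python
from h import *
plan([((437.4,-12.6,19),-.039)])
```

```text
[-0.004, 0.015, 0.171] [0.0, 0.001, -0.0] rows>= 0.9
```

Call:
{"api": "arm_command", "payload": {
  "rows": [
    [[-0.004, 0.015, 0.1], [0, 0.001, 0]],
    [[-0.004, 0.015, 0.171], [0, 0.001, 0]],
    [[-0.004, 0.015, 0.171], [0, 0.001, 0]],
    [[-0.004, 0.015, 0.171], [0, 0.001, 0]]
  ]
}}

```text
clock: 3.35
position: [436.8, -12.6, 18.5]
ee_rot: [0.019, 1.0, 0.0, -0.0]
contact_force: [0.8, 0.3, -0.2]
gripper_width: 85.4
grasp_force: 0.0
```

Call:
{"api": "arm_command", "payload": {
  "rows": [
    [[0, 0, 0], [0, 0, 0]],
    [[0, 0, 0], [0, 0, 0]],
    [[0, 0, 0], [0, 0, 0]],
    [[0, 0, 0], [0, 0, 0]],
    [[0, 0, 0], [0, 0, 0]]
  ],
  "grip": 0
}}

```text
clock: 3.85
position: [436.1, -12.6, 17.7]
ee_rot: [0.019, 1.0, -0.0, -0.001]
contact_force: [-0.5, -0.5, 7.7]
gripper_width: 12.4
grasp_force: 3.3
```

Call:
{"api": "arm_command", "payload": {
  "rows": [
    [[0, 0, 0], [0, 0, 0]],
    [[0, 0, 0], [0, 0, 0]]
  ]
}}

```text
clock: 4.05
position: [436.2, -12.4, 17.5]
ee_rot: [0.019, 1.0, 0.0, -0.001]
contact_force: [-0.4, -0.1, 3.9]
gripper_width: -0.0
grasp_force: 1.8
```

Run:
```python
from h import *
im,d,info=look('w4'); things(im,d,info); print(arm.read_state())
```

```text
red [280. 235.] 5180 ztop 46.0 enc [437.4 -12.1] 30.3 fit [437.3 -12. ] 30.0 topmed [428.4  -3.4  56.6]
blue [ 67. 350.] 3315 ztop 81.3 enc [ 454.4 -106.8] 50.3 fit [ 441.5 -117. ] 51.0 topmed [ 483.2 -138.6   79.4]
{'clock': 4.1, 'joints': array([ 3.45732489e-01,  3.33353274e-01, -6.82350974e-01, -1.92725384e-03,
       -5.57397520e-01, -1.95334716e+00]), 'joint_vel': array([ 2.62238437e-03,  5.34624609e-04,  7.85247346e-04,  3.38541120e-03,
       -2.00396859e-05,  1.97025856e-04]), 'joint_efforts': array([ 5.68565028e-02, -2.68297040e+01,  9.95766342e+00,  2.06408657e+00,
        6.87981583e-02, -7.90656441e-05]), 'position': array([436.15658727, -12.40172136,  17.47365588]), 'ee_rot': array([ 1.92263268e-02,  9.99814363e-01,  6.48957260e-05, -1.25834217e-03]), 'contact_force': array([-0.11980068,  0.17036967,  3.7756072 ]), 'wrist_torque': array([-0.0892613 ,  0.07845149,  0.0102134 ]), 'grasp_force': 2.001638724032091, 'gripper_width': 0.17058869907996}
```

View pics/w4.png

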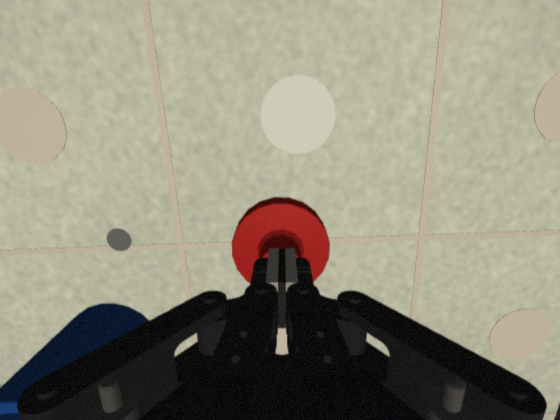

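Run:
```python
from h import *
im,d,info=look('w5'); W=world(d,info)
for v in range(190,340,8): print(v,[tuple(W[v,u].round().astype(int)) for u in (262,275,288,300)], im[v,283])
cv2.imwrite('pics/w5c.png',cv2.resize(im[180:300,210:350],None,fx=5,fy=5,interpolation=cv2.INTER_CUBIC))
```

```text
190 [(np.int64(403), np.int64(-22), np.int64(2)), (np.int64(404), np.int64(-14), np.int64(0)), (np.int64(404), np.int64(-6), np.int64(1)), (np.int64(404), np.int64(2), np.int64(2))] [159 182 182]
198 [(np.int64(408), np.int64(-22), np.int64(2)), (np.int64(408), np.int64(-14), np.int64(5)), (np.int64(408), np.int64(-6), np.int64(4)), (np.int64(409), np.int64(2), np.int64(1))] [28 32 69]
206 [(np.int64(410), np.int64(-22), np.int64(15)), (np.int64(410), np.int64(-14), np.int64(16)), (np.int64(409), np.int64(-6), np.int64(18)), (np.int64(410), np.int64(1), np.int64(15))] [ 44  47 171]
214 [(np.int64(414), np.int64(-22), np.int64(17)), (np.int64(414), np.int64(-14), np.int64(17)), (np.int64(414), np.int64(-6), np.int64(17)), (np.int64(415), np.int64(1), np.int64(18))] [ 33  38 165]
222 [(np.int64(419), np.int64(-22), np.int64(17)), (np.int64(419), np.int64(-14), np.int64(16)), (np.int64(420), np.int64(-7), np.int64(16)), (np.int64(419), np.int64(1), np.int64(18))] [ 35  40 163]
230 [(np.int64(424), np.int64(-22), np.int64(18)), (np.int64(425), np.int64(-15), np.int64(16)), (np.int64(425)
[... 1968 characters left out ...]
.int64(430), np.int64(-8), np.int64(87)), (np.int64(424), np.int64(-4), np.int64(96))] [32 35 34]
318 [(np.int64(418), np.int64(-16), np.int64(107)), (np.int64(433), np.int64(-13), np.int64(87)), (np.int64(434), np.int64(-9), np.int64(87)), (np.int64(419), np.int64(-5), np.int64(107))] [32 33 36]
326 [(np.int64(418), np.int64(-16), np.int64(111)), (np.int64(437), np.int64(-14), np.int64(88)), (np.int64(437), np.int64(-9), np.int64(87)), (np.int64(419), np.int64(-5), np.int64(111))] [26 29 35]
334 [(np.int64(418), np.int64(-16), np.int64(115)), (np.int64(441), np.int64(-14), np.int64(87)), (np.int64(441), np.int64(-9), np.int64(88)), (np.int64(419), np.int64(-5), np.int64(114))] [161 182 195]
```

View pics/w5c.png

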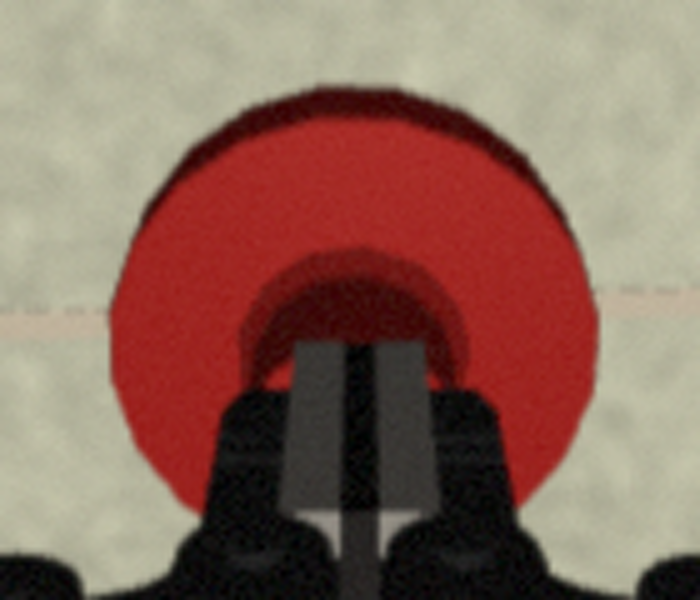

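Call:
{"api": "arm_command", "payload": {
  "rows": [
    [[0, 0, -0.16], [0, 0, 0]],
    [[0, 0, -0.16], [0, 0, 0]],
    [[0, 0, -0.16], [0, 0, 0]]
  ]
}}

```text
clock: 4.45
position: [436.1, -12.3, 57.6]
ee_rot: [0.02, 1.0, 0.0, -0.001]
contact_force: [0.7, 0.1, -0.9]
gripper_width: 0.1
grasp_force: 0.0
```

Run:
```python
from h import *
s=arm.read_state(); print(s['position'],s['gripper_width'],s['grasp_force'],s['contact_force'])
im,d,info=look('w6'); W=world(d,info)
for v in range(190,340,8): print(v,[W[v,u].round().astype(int).tolist() for u in (262,275,288)])
things(im,d,info,('red',))
```

```text
[436.12374602 -12.31748324  57.61148082] 0.08942184712716654 0.0 [ 0.67527116  0.09714541 -0.87148252]
190 [[411, -25, 8], [409, -15, 18], [409, -5, 16]]
198 [[414, -24, 17], [415, -15, 17], [415, -5, 19]]
206 [[420, -25, 17], [421, -15, 17], [421, -6, 17]]
214 [[426, -25, 17], [426, -15, 21], [426, -6, 20]]
222 [[433, -25, 17], [427, -15, 35], [428, -6, 33]]
230 [[438, -25, 19], [432, -15, 38], [432, -6, 38]]
238 [[445, -26, 17], [437, -15, 39], [437, -7, 40]]
246 [[452, -26, 17], [443, -16, 39], [443, -7, 40]]
254 [[458, -27, 18], [424, -14, 91], [425, -7, 90]]
262 [[428, -20, 91], [424, -14, 99], [425, -8, 98]]
270 [[428, -20, 100], [424, -13, 107], [425, -8, 106]]
278 [[428, -19, 107], [425, -13, 113], [424, -8, 114]]
286 [[421, -18, 125], [426, -13, 117], [426, -8, 117]]
294 [[423, -18, 127], [423, -13, 127], [423, -8, 127]]
302 [[424, -18, 131], [425, -13, 130], [425, -8, 129]]
310 [[423, -17, 136], [430, -13, 127], [430, -8, 127]]
318 [[418, -16, 147], [434, -13, 126], [433, -8, 127]]
326 [[419, -16, 150], [437, -14, 127], [437, -9, 128]]
334 [[419, -16, 154], [440, -14, 128], [441, -9, 128]]
red [280. 222.] 4549 ztop 40.5 enc [437.4 -11.8] 30.1 fit [437.3 -11.8] 29.8 topmed [435.4 -11.8  39.3]
```

Call:
{"api": "arm_command", "payload": {
  "rows": [
    [[0, 0, 0], [0, 0, 0]],
    [[0, 0, 0], [0, 0, 0]],
    [[0, 0, 0], [0, 0, 0]],
    [[0, 0, 0], [0, 0, 0]]
  ],
  "grip": 0.5
}}

```text
clock: 4.9
position: [435.7, -12.6, 56.8]
ee_rot: [0.019, 1.0, -0.0, -0.002]
contact_force: [-0.5, -0.1, -0.4]
gripper_width: 42.5
grasp_force: 0.0
```

Run:
```python
from h import *
s=arm.read_state(); print(s['position'],s['gripper_width'])
im,d,info=look('w7'); W=world(d,info); print(info['cy'])
for v in range(226,300,4): print(v,[W[v,u].round().astype(int).tolist() for u in (232,238,244,312,318,324)])
cv2.imwrite('pics/w7c.png',cv2.resize(im[190:310,200:360],None,fx=4,fy=4,interpolation=cv2.INTER_CUBIC))
```

```text
[435.71371494 -12.58372346  56.82221697] 42.51530777691421
209.05756947638864
226 [[440, -51, 1], [440, -46, 2], [434, -39, 18], [436, 11, 17], [437, 16, 17], [443, 22, 1]]
230 [[443, -51, 1], [443, -46, 2], [438, -39, 17], [440, 11, 17], [440, 16, 18], [446, 22, 2]]
234 [[447, -52, 2], [447, -47, 1], [441, -39, 18], [443, 11, 18], [443, 16, 18], [449, 22, 2]]
238 [[450, -52, 1], [450, -47, 1], [444, -40, 18], [446, 11, 18], [446, 16, 17], [453, 23, 1]]
242 [[454, -52, 2], [454, -47, 1], [447, -40, 17], [449, 11, 18], [457, 18, 1], [457, 23, 1]]
246 [[457, -53, 1], [457, -47, 2], [458, -43, 1], [453, 11, 17], [460, 18, 2], [460, 22, 2]]
250 [[423, -36, 86], [423, -33, 85], [461, -43, 2], [456, 11, 17], [463, 18, 2], [425, 11, 85]]
254 [[423, -35, 90], [423, -32, 89], [465, -43, 1], [467, 13, 1], [467, 18, 2], [426, 11, 87]]
258 [[423, -35, 94], [425, -32, 90], [468, -43, 2], [470, 13, 2], [470, 17, 3], [428, 10, 87]]
262 [[362, -8, 222], [427, -32, 90], [472, -44, 0], [475, 13, 0], [474, 17, 2], [430, 10, 89]]
266 [[423, -33, 103], [429, -33, 91], [476, -44, 1], [477, 12, 2], [478, 18, 1], [431, 10, 89]]
270 [[423, -32, 106], [431, -33, 92], [479, -44, 1], [481, 12, 2], [482, 18, 2], [434, 10, 89]]
274 [[424, -32, 108], [432, -33, 93], [483, -45, 1], [485, 12, 2], [485, 17, 3], [436, 10, 90]]
278 [[425, -32, 109], [434, -33, 94], [486, -45, 2], [489, 12, 1], [489, 17, 2], [437, 10, 91]]
282 [[427, -32, 110], [436, -33, 94], [491, -45, 1], [493, 12, 1], [493, 17, 2], [439, 10, 92]]
286 [[429, -32, 110], [438, -33, 95], [495, -46, 1], [497, 12, 1], [496, 17, 2], [442, 10, 92]]
290 [[430, -32, 110], [440, -33, 94], [498, -46, 2], [501, 12, 0], [501, 18, 1], [444, 10, 92]]
294 [[432, -33, 111], [441, -33, 97], [501, -46, 2], [504, 12, 2], [505, 17, 1], [446, 10, 92]]
298 [[433, -32, 112], [443, -33, 97], [506, -46, 1], [508, 12, 1], [508, 17, 1], [509, 23, 1]]
```

View pics/w7c.png

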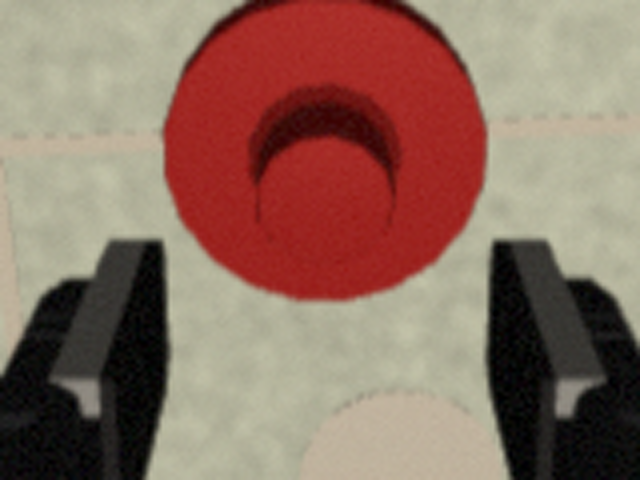

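Call:
{"api": "arm_command", "payload": {
  "rows": [
    [[-0.006, 0.002, 0.16], [0, 0, 0]],
    [[-0.006, 0.002, 0.2], [0, 0, 0]],
    [[-0.006, 0.002, 0.21], [0, 0, 0]],
    [[-0.006, 0.002, 0.22], [0, 0, 0]]
  ]
}}

```text
clock: 5.35
position: [437.7, -12.0, 2.5]
ee_rot: [0.019, 1.0, -0.0, -0.001]
contact_force: [-0.7, 1.1, -0.0]
gripper_width: 42.8
grasp_force: 0.0
```

Run:
```python
from h import *
s=arm.read_state(); print(arm.tcp_to_grasp,s['position'],s['gripper_width'],s['contact_force'])
im,d,info=look('w8'); W=world(d,info); things(im,d,info,('red',))
cv2.imwrite('pics/w8c.png',cv2.resize(im[190:310,200:360],None,fx=4,fy=4,interpolation=cv2.INTER_CUBIC))
for v in range(230,300,4): print(v,[W[v,u].round().astype(int).tolist() for u in (235,238,318,324)])
```

```text
18.700000000000003 [437.67536303 -12.00896787   2.48923199] 42.81249457207477 [-0.68477232  1.1442244  -0.02911256]
red [280. 253.] 7894 ztop 40.3 enc [437.5 -11.8] 30.3 fit [437.4 -11.9] 30.0 topmed [436.4 -11.8  39.3]
230 [[419, -35, 17], [419, -34, 18], [421, 10, 17], [422, 13, 16]]
234 [[421, -35, 18], [421, -34, 18], [423, 10, 18], [423, 13, 18]]
238 [[424, -36, 17], [424, -34, 18], [426, 10, 17], [426, 13, 17]]
242 [[426, -36, 18], [426, -34, 18], [428, 10, 18], [428, 13, 17]]
246 [[429, -36, 17], [428, -34, 18], [430, 10, 17], [431, 13, 17]]
250 [[425, -34, 30], [425, -32, 31], [433, 10, 17], [427, 11, 30]]
254 [[425, -33, 36], [425, -32, 35], [435, 10, 18], [428, 11, 34]]
258 [[425, -32, 40], [427, -32, 36], [438, 10, 17], [430, 11, 33]]
262 [[425, -32, 43], [429, -32, 37], [440, 10, 18], [432, 11, 33]]
266 [[426, -32, 45], [430, -32, 38], [442, 10, 18], [434, 11, 34]]
270 [[428, -32, 45], [432, -32, 39], [445, 10, 18], [436, 11, 34]]
274 [[430, -32, 46], [434, -32, 39], [449, 10, 16], [438, 11, 34]]
278 [[432, -32, 47], [436, -32, 40], [450, 10, 18], [440, 11, 36]]
282 [[433, -32, 47], [438, -32, 40], [453, 10, 17], [441, 10, 38]]
286 [[435, -32, 48], [440, -32, 40], [455, 10, 18], [444, 11, 37]]
290 [[437, -32, 49], [441, -32, 41], [458, 10, 17], [445, 10, 38]]
294 [[438, -32, 50], [443, -32, 42], [471, 12, 2], [447, 10, 39]]
298 [[439, -32, 52], [446, -33, 41], [474, 12, 2], [474, 15, 2]]
```

View pics/w8c.png

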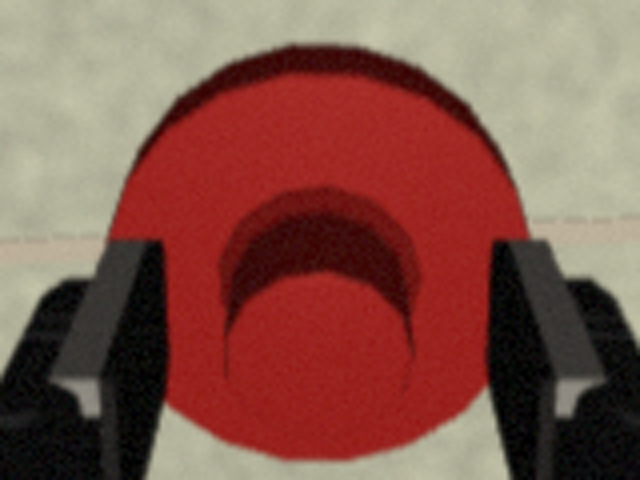

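Call:
{"api": "arm_command", "payload": {
  "rows": [
    [[0, 0, 0.024], [0, 0, 0]],
    [[0, 0, 0.024], [0, 0, 0]]
  ]
}}

```text
clock: 5.6
position: [437.3, -12.0, -3.7]
ee_rot: [0.019, 1.0, 0.0, -0.001]
contact_force: [-0.7, -0.2, 0.8]
gripper_width: 42.7
grasp_force: 0.0
```

Call:
{"api": "arm_command", "payload": {
  "rows": [
    [[0, 0, 0], [0, 0, 0]],
    [[0, 0, 0], [0, 0, 0]],
    [[0, 0, 0], [0, 0, 0]],
    [[0, 0, 0], [0, 0, 0]]
  ],
  "grip": 0
}}

```text
clock: 6.0
position: [437.5, -12.0, -3.3]
ee_rot: [0.019, 1.0, 0.0, -0.001]
contact_force: [-1.7, -0.1, 6.0]
gripper_width: 22.7
grasp_force: 55.0
```

Call:
{"api": "arm_command", "payload": {
  "rows": [
    [[0, 0, -0.2], [0, 0, 0]],
    [[0, 0, -0.4], [0, 0, 0]],
    [[0, 0, -0.54], [0, 0, 0]],
    [[0, 0, -0.54], [0, 0, 0]]
  ]
}}

```text
clock: 6.4
position: [441.4, -11.1, 136.1]
ee_rot: [0.019, 1.0, 0.002, 0.004]
contact_force: [0.5, 0.5, -1.5]
gripper_width: 22.6
grasp_force: 54.7
```

Run:
```python
from h import *
s=arm.read_state(); print(s['position'],s['gripper_width'],s['grasp_force'],s['contact_force'])
im,d,info=look('w9'); W=world(d,info)
for v in range(240,420,12): print(v,[W[v,u].round().astype(int).tolist() for u in (100,180,240,283)])
im,d=arm.get_image('scene'); cv2.imwrite('pics/s1.png',im); np.savez('s1.npz',im=im,d=d)
info=arm.camera_info('scene')
P=np.array([437.5,-12,s['position'][2]]); E=np.array(info['extrinsics'])
for dz in (0,20,70,150):
    q=E[:3,:3].T@(P+[0,0,dz]-E[:3,3]); print(dz,q[0]/q[2]*info['fx']+info['cx'],q[1]/q[2]*info['fy']+info['cy'])
cv2.imwrite('pics/s1c.png',cv2.resize(im[30:230,180:380],None,fx=3,fy=3,interpolation=cv2.INTER_CUBIC))
plan([((436,-331.5,127),-.039)])
```

```text
[441.35821841 -11.12563937 136.1140059 ] 22.62825523663722 54.73804520224803 [ 0.45032767  0.53745506 -1.52200233]
240 [[486, -211, 2], [485, -119, 12], [426, -31, 156], [427, -9, 157]]
252 [[500, -213, 3], [491, -114, 30], [433, -32, 156], [430, -9, 166]]
264 [[365, -8, 300], [496, -109, 46], [432, -30, 172], [430, -9, 178]]
276 [[531, -221, 1], [503, -107, 57], [428, -27, 191], [436, -9, 179]]
288 [[546, -224, 2], [509, -104, 67], [428, -26, 201], [442, -9, 179]]
300 [[562, -228, 2], [426, -46, 210], [427, -25, 209], [448, -10, 179]]
312 [[578, -231, 2], [427, -44, 216], [427, -23, 217], [579, -13, 14]]
324 [[584, -224, 16], [431, -44, 216], [423, -22, 228], [592, -13, 17]]
336 [[600, -227, 18], [437, -46, 215], [365, -8, 300], [609, -14, 17]]
348 [[425, -61, 232], [442, -46, 215], [422, -20, 238], [625, -15, 19]]
360 [[425, -58, 237], [445, -46, 217], [422, -20, 242], [428, -9, 236]]
372 [[425, -56, 241], [449, -46, 219], [421, -19, 246], [429, -9, 240]]
384 [[430, -57, 240], [692, -152, 2], [420, -18, 251], [428, -9, 244]]
396 [[432, -56, 242], [427, -34, 247], [420, -18, 253], [429, -9, 246]]
408 [[432, -55, 245], [428, -33, 250], [419, -18, 257], [428, -9, 250]]
0 270.84013801329917 160.50270725728274
20 270.7207525539596 153.69596612924227
70 270.4095641425762 135.95361316556938
150 269.8702206751314 105.20303950019155
[-0.044, -1.278, 0.017] [0.0, -0.001, -0.0] rows>= 6.4
```

View pics/s1c.png

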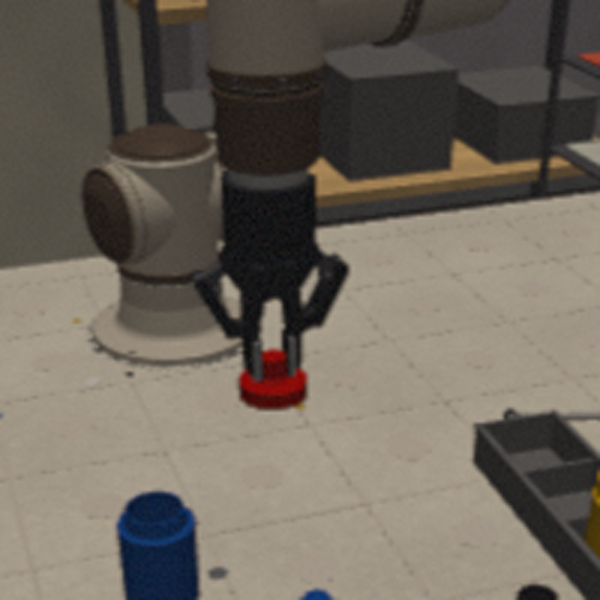

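The gripper holds the red lid. The scene crop shows the palm about 95 mm above the reported TCP, and the contact readings agree. So the real tips sit about 20.5 mm behind the reported TCP, and I'll allow for that.

Call:
{"api": "arm_command", "payload": {
  "rows": [
    [[-0.0, -0.92, 0.02], [0, 0, 0]],
    [[0, -0.92, 0.02], [0, 0, 0]],
    [[0, -0.92, 0.02], [0, 0, 0]],
    [[0, -0.92, 0.02], [0, 0, 0]],
    [[0, -0.92, 0.02], [0, 0, 0]]
  ]
}}

```text
clock: 7.0
position: [426.9, -244.3, 123.8]
ee_rot: [0.021, 1.0, 0.001, -0.004]
contact_force: [0.4, 0.3, -0.2]
gripper_width: 22.1
grasp_force: 54.8
```

Call:
{"api": "arm_command", "payload": {
  "rows": [
    [[0, 0, 0], [0, 0, 0]],
    [[0, 0, 0], [0, 0, 0]]
  ]
}}

```text
clock: 7.2
position: [427.2, -242.1, 124.1]
ee_rot: [0.021, 1.0, 0.001, -0.004]
contact_force: [-0.7, 1.2, -0.1]
gripper_width: 22.2
grasp_force: 54.8
```

Run:
```python
from h import *
s=arm.read_state(); print(s['position'],s['ee_rot'])
im,d,info=look('w10'); things(im,d,info)
plan([((435.8,-331.4,120),-.039)])
```

```text
[ 427.24011213 -242.06030201  124.0958707 ] [ 2.05213068e-02  9.99782259e-01  6.72930546e-04 -3.72248807e-03]
red [25. 87.] 515 ztop 91.1 enc [ 325.7 -414.6] 3.6 fit [ 325.6 -414.8] 3.3 topmed [ 326.4 -413.7   88.6]
red [172. 229.] 7212 ztop 94.0 enc [ 436.3 -331.3] 26.2 fit [ 435.6 -331.4] 25.3 topmed [ 432.1 -329.3   92.6]
red [282. 252.] 6782 ztop 167.7 enc [ 419.8 -240.4] 24.8 fit [ 422.8 -241.4] 18.8 topmed [ 426.3 -240.7  166.6]
blue [399. 281.] 2954 ztop 93.9 enc [ 465.8 -157.5] 66.1 fit [ 439.4 -127.8] 71.3 topmed [ 490.1 -130.2   92.7]
[-0.047, -0.358, 0.018] [0.0, -0.002, -0.0] rows>= 1.8
```

Call:
{"api": "arm_command", "payload": {
  "rows": [
    [[-0.048, -0.358, 0.02], [0, -0.002, 0]],
    [[-0.048, -0.358, 0.02], [0, -0.002, 0]],
    [[-0.048, -0.358, 0.02], [0, -0.002, 0]],
    [[-0.048, -0.358, 0.02], [0, -0.002, 0]],
    [[-0.048, -0.358, 0.02], [0, -0.002, 0]]
  ]
}}

```text
clock: 7.75
position: [437.0, -330.3, 120.8]
ee_rot: [0.019, 1.0, 0.0, 0.001]
contact_force: [-0.9, -0.9, -0.7]
gripper_width: 22.4
grasp_force: 54.8
```

Run:
```python
from h import *
s=arm.read_state(); print(s['position'],s['ee_rot'])
plan([((436,-331.4,96),-.039)])
```

```text
[ 437.02901933 -330.26800541  120.76740297] [1.85418858e-02 9.99827511e-01 3.53889951e-04 1.01070834e-03]
[0.004, -0.005, 0.099] [0.0, 0.001, 0.001] rows>= 0.5
```

Call:
{"api": "arm_command", "payload": {
  "rows": [
    [[0.004, -0.005, 0.08], [0, 0.001, 0.001]],
    [[0.004, -0.005, 0.1], [0, 0.001, 0.001]],
    [[0.004, -0.005, 0.13], [0, 0.001, 0.001]],
    [[0.004, -0.005, 0.16], [0, 0.001, 0.001]],
    [[0.004, -0.005, 0.175], [0, 0.001, 0.001]]
  ]
}}

```text
clock: 8.25
position: [436.2, -332.6, 76.9]
ee_rot: [0.021, 1.0, 0.0, -0.0]
contact_force: [0.0, 0.3, -1.1]
gripper_width: 22.2
grasp_force: 54.8
```

Call:
{"api": "arm_command", "payload": {
  "rows": [
    [[0, 0, 0.014], [0, 0, 0]],
    [[0, 0, 0.014], [0, 0, 0]]
  ]
}}

```text
clock: 8.45
position: [436.7, -333.2, 75.7]
ee_rot: [0.02, 1.0, -0.0, 0.0]
contact_force: [-2.2, 3.5, 9.3]
gripper_width: 22.5
grasp_force: 57.3
```

Call:
{"api": "arm_command", "payload": {
  "rows": [
    [[0, 0, 0], [0, 0, 0]],
    [[0, 0, 0], [0, 0, 0]],
    [[0, 0, 0], [0, 0, 0]]
  ],
  "grip": 0.5
}}

```text
clock: 8.75
position: [436.4, -333.0, 73.8]
ee_rot: [0.021, 1.0, -0.0, 0.0]
contact_force: [0.4, -0.7, 0.5]
gripper_width: 42.9
grasp_force: 0.0
```

Call:
{"api": "arm_command", "payload": {
  "rows": [
    [[0, 0, -0.2], [0, 0, 0]],
    [[0, 0, -0.36], [0, 0, 0]],
    [[0, 0, -0.36], [0, 0, 0]]
  ]
}}

```text
clock: 9.05
position: [440.0, -335.1, 170.1]
ee_rot: [0.02, 1.0, -0.003, 0.006]
contact_force: [0.7, -0.5, -0.4]
gripper_width: 42.9
grasp_force: 0.0
```

Run:
```python
from h import *
s=arm.read_state(); print(s['position'],s['ee_rot'])
im,d,info=look('w11'); W=world(d,info)
for C,P in blobs(im,d,info,'red',800):
    h=[(a,((P[:,2]>a-2)&(P[:,2]<a+2)).sum()) for a in (80,92,96,98,117,119)]
    Q=P[(P[:,2]>88)&(P[:,2]<101)]; print(C.round(),len(P),np.percentile(P[:,2],99),'disc z',np.median(Q[:,2]),cv2.minEnclosingCircle(Q[:,:2].astype(np.float32)),h)
    n=Q[Q[:,2]>94]; A=np.c_[n[:,:2],np.ones(len(n))]; print('plane',np.linalg.lstsq(A,n[:,2],rcond=None)[0])
plan([((600,-31,165),-.039)])
```

```text
[ 439.95271337 -335.13755931  170.12661995] [ 0.02036445  0.99977173 -0.00310735  0.00566766]
[284. 199.] 4707 119.3392806007391 disc z 96.46517353060543 ((436.74420166015625, -331.8494567871094), 30.16087532043457) [(80, np.int64(384)), (92, np.int64(51)), (96, np.int64(2747)), (98, np.int64(2180)), (117, np.int64(573)), (119, np.int64(658))]
plane [-1.53614907e-03  2.40587194e-04  9.73008786e+01]
[-0.596, 1.237, 0.009] [-0.001, 0.002, -0.001] rows>= 6.9
```

Call:
{"api": "arm_command", "payload": {
  "rows": [
    [[-0.3, 0.62, 0], [0, 0.002, 0]],
    [[-0.3, 0.62, 0], [0, 0.002, 0]],
    [[-0.3, 0.62, 0], [0, 0.002, 0]],
    [[-0.3, 0.62, 0], [0, 0.002, 0]]
  ]
}}

```text
clock: 9.5
position: [518.5, -178.3, 162.5]
ee_rot: [0.02, 1.0, 0.0, -0.004]
contact_force: [-0.3, -0.2, 0.7]
gripper_width: 42.8
grasp_force: 0.0
```

Call:
{"api": "arm_command", "payload": {
  "rows": [
    [[-0.3, 0.62, 0.2], [0, 0, 0]],
    [[-0.3, 0.62, 0.2], [0, 0, 0]],
    [[-0.3, 0.62, 0.2], [0, 0, 0]],
    [[-0.3, 0.62, 0.2], [0, 0, 0]],
    [[-0.3, 0.62, 0.2], [0, 0, 0]]
  ]
}}

```text
clock: 10.0
position: [598.7, -26.6, 110.0]
ee_rot: [0.019, 1.0, -0.0, -0.006]
contact_force: [-0.2, -1.2, 0.6]
gripper_width: 43.0
grasp_force: 0.0
```

Run:
```python
from h import *
s=arm.read_state(); print(s['position'],s['ee_rot'])
im,d,info=look('w12'); things(im,d,info,('blue',))
plan([((606,-31,-3),-.039)])
```

```text
[598.74482495 -26.58718131 109.98733161] [ 1.90017569e-02  9.99803954e-01 -2.22816783e-04 -5.56203808e-03]
blue [113. 108.] 8644 ztop 94.2 enc [ 513.  -136.5] 25.7 fit [ 513.1 -136.6] 25.3 topmed [ 510.  -133.3   92.8]
blue [279. 211.] 3095 ztop 40.4 enc [603.8 -28.1] 29.7 fit [603.9 -28.1] 29.5 topmed [603.9 -28.   39.4]
[-0.037, -0.01, 0.455] [-0.0, -0.003, -0.0] rows>= 2.3
```

Call:
{"api": "arm_command", "payload": {
  "rows": [
    [[-0.02, -0.006, 0.15], [0, -0.003, 0]],
    [[-0.02, -0.006, 0.26], [0, -0.003, 0]],
    [[-0.02, -0.006, 0.26], [0, -0.003, 0]],
    [[-0.02, -0.006, 0.26], [0, -0.003, 0]]
  ]
}}

```text
clock: 10.45
position: [603.2, -32.4, 48.6]
ee_rot: [0.021, 1.0, -0.0, 0.001]
contact_force: [-0.6, 0.6, 1.4]
gripper_width: 42.6
grasp_force: 0.0
```

Run:
```python
from h import *
s=arm.read_state(); print(s['position'],s['ee_rot'])
im,d,info=look('w13'); things(im,d,info,('blue',))
plan([((603.8,-28,-3.5),-.039)])
```

```text
[603.17163159 -32.35275582  48.63596081] [ 2.13213490e-02  9.99771854e-01 -4.02168395e-04  1.21620710e-03]
blue [69. 95.] 15415 ztop 93.9 enc [ 512.9 -134.5] 25.4 fit [ 513.  -135.4] 25.0 topmed [ 515.6 -117.    92.7]
blue [286. 228.] 5075 ztop 40.3 enc [603.9 -28.2] 29.9 fit [603.9 -28.2] 29.7 topmed [603.7 -28.1  39.4]
[0.003, 0.016, 0.213] [-0.0, 0.002, -0.001] rows>= 1.1
```

Call:
{"api": "arm_command", "payload": {
  "rows": [
    [[-0.002, 0.017, 0.05], [0, 0.001, 0]],
    [[-0.002, 0.017, 0.15], [0, 0.001, 0]],
    [[-0.002, 0.017, 0.2], [0, 0.001, 0]],
    [[-0.002, 0.017, 0.21], [0, 0.001, 0]],
    [[-0.002, 0.017, 0.21], [0, 0.001, 0]]
  ]
}}

```text
clock: 11.0
position: [604.5, -27.0, -4.1]
ee_rot: [0.021, 1.0, -0.0, -0.0]
contact_force: [0.2, 0.7, 1.1]
gripper_width: 42.8
grasp_force: 0.0
```

Call:
{"api": "arm_command", "payload": {
  "rows": [
    [[0, 0, 0], [0, 0, 0]],
    [[0, 0, 0], [0, 0, 0]],
    [[0, 0, 0], [0, 0, 0]],
    [[0, 0, 0], [0, 0, 0]]
  ],
  "grip": 0
}}

```text
clock: 11.4
position: [605.3, -26.9, -2.8]
ee_rot: [0.021, 1.0, 0.0, 0.001]
contact_force: [-0.6, 0.8, 5.6]
gripper_width: 22.4
grasp_force: 55.3
```

Call:
{"api": "arm_command", "payload": {
  "rows": [
    [[0, 0, -0.15], [0, 0, 0]],
    [[0, 0, -0.35], [0, 0, 0]],
    [[0, 0, -0.5], [0, 0, 0]],
    [[0, 0, -0.5], [0, 0, 0]],
    [[0, 0, -0.5], [0, 0, 0]]
  ]
}}

```text
clock: 11.9
position: [604.2, -26.8, 121.6]
ee_rot: [0.021, 1.0, 0.001, 0.001]
contact_force: [-1.2, -0.2, -0.8]
gripper_width: 22.4
grasp_force: 54.8
```

Run:
```python
from h import *
s=arm.read_state(); print(s['position'],s['ee_rot'],s['clock'])
im,d,info=look('w14'); things(im,d,info,('blue',))
plan([((512.8,-136.2,118),-.039)])
```

```text
[604.1937274  -26.77468142 121.57930968] [2.12023268e-02 9.99774770e-01 5.88208936e-04 7.23765646e-04] 11.9
blue [120. 100.] 7966 ztop 94.2 enc [ 512.9 -136.7] 25.8 fit [ 513.  -136.5] 25.4 topmed [ 510.4 -133.5   92.8]
blue [282. 251.] 6311 ztop 164.7 enc [596.4 -25.1] 24.7 fit [598.9 -26.5] 19.3 topmed [602.6 -25.5 163.7]
[0.343, -0.452, 0.009] [0.0, -0.001, -0.001] rows>= 2.8
```

Call:
{"api": "arm_command", "payload": {
  "rows": [
    [[0.339, -0.455, 0.0], [0, -0.001, 0]],
    [[0.339, -0.455, 0.0], [0, -0.001, 0]],
    [[0.339, -0.455, 0.0], [0, -0.001, 0]],
    [[0.339, -0.455, 0.0], [0, -0.001, 0]],
    [[0.339, -0.455, 0.0], [0, -0.001, 0]]
  ]
}}

```text
clock: 12.45
position: [513.4, -137.8, 119.5]
ee_rot: [0.022, 1.0, -0.0, 0.0]
contact_force: [0.8, 0.4, 0.6]
gripper_width: 22.7
grasp_force: 54.8
```

Run:
```python
from h import *
s=arm.read_state(); print(s['position'],s['ee_rot'],s['clock'])
plan([((513.8,-136.9,75.5),-.039)])
```

```text
[ 513.44263613 -137.80873926  119.46897783] [ 2.18610393e-02  9.99761016e-01 -1.11099499e-05  7.62191521e-05] 12.45
[-0.001, 0.004, 0.176] [-0.0, 0.0, -0.002] rows>= 0.9
```

Call:
{"api": "arm_command", "payload": {
  "rows": [
    [[-0.001, 0.003, 0.06], [0, 0, 0]],
    [[-0.001, 0.003, 0.1], [0, 0, 0]],
    [[-0.001, 0.003, 0.13], [0, 0, 0]],
    [[-0.001, 0.003, 0.16], [0, 0, 0]],
    [[-0.001, 0.003, 0.17], [0, 0, 0]]
  ]
}}

```text
clock: 12.95
position: [514.7, -136.2, 77.2]
ee_rot: [0.021, 1.0, -0.0, 0.0]
contact_force: [0.4, -0.9, 0.6]
gripper_width: 22.4
grasp_force: 55.0
```

Call:
{"api": "arm_command", "payload": {
  "rows": [
    [[0, 0, 0.014], [0, 0, 0]],
    [[0, 0, 0.014], [0, 0, 0]]
  ]
}}

```text
clock: 13.15
position: [515.2, -137.0, 76.3]
ee_rot: [0.02, 1.0, -0.001, 0.001]
contact_force: [-2.1, -2.0, 8.4]
gripper_width: 22.3
grasp_force: 56.3
```

Call:
{"api": "arm_command", "payload": {
  "rows": [
    [[0, 0, 0], [0, 0, 0]],
    [[0, 0, 0], [0, 0, 0]],
    [[0, 0, 0], [0, 0, 0]]
  ],
  "grip": 0.5
}}

```text
clock: 13.45
position: [515.5, -136.2, 74.9]
ee_rot: [0.021, 1.0, 0.0, 0.002]
contact_force: [0.1, -0.5, -0.3]
gripper_width: 42.4
grasp_force: 0.0
```

Call:
{"api": "arm_command", "payload": {
  "rows": [
    [[0, 0, -0.2], [0, 0, 0]],
    [[0, 0, -0.4], [0, 0, 0]],
    [[0, 0, -0.4], [0, 0, 0]],
    [[0, 0, -0.4], [0, 0, 0]]
  ],
  "grip": 1
}}

```text
clock: 13.85
position: [515.7, -136.1, 176.2]
ee_rot: [0.021, 1.0, 0.0, 0.003]
contact_force: [-0.0, 0.1, -0.4]
gripper_width: 85.3
grasp_force: 0.0
```

```bash
cat >> h.py <<'E'
def lidded(im,d,info,col,zb=0):
    for C,P in blobs(im,d,info,col,800):
        Q=P[(P[:,2]>zb+88)&(P[:,2]<zb+101)]
        if len(Q)<300: continue
        k=P[P[:,2]>zb+113]; n=Q[Q[:,2]>zb+93]
        print(col,C.round(),'top',np.percentile(P[:,2],99).round(1),'disc z',np.median(n[:,2]).round(1),np.round(cv2.minEnclosingCircle(Q[:,:2].astype(np.float32))[0],1),'knob',k.mean(0).round(1),'plane',np.linalg.lstsq(np.c_[n[:,:2],np.ones(len(n))],n[:,2],rcond=None)[0][:2].round(3))
E
python3 - <<'E'
from h import *
s=arm.read_state(); print(s['position'],s['ee_rot'])
im,d,info=look('w15'); lidded(im,d,info,'blue')
W=world(d,info); Q=W[(W[...,2]>38)&(W[...,2]<52)&(W[...,1]>130)]; print(len(Q))
if len(Q): print(cv2.minAreaRect(Q[:,:2].astype(np.float32)))
plan([((513,-137,28),-.039)])
E
```

```text
[ 515.65752087 -136.13576073  176.21435791] [2.10203797e-02 9.99773353e-01 3.20070403e-04 3.35916275e-03]
blue [279. 199.] top 119.4 disc z 96.5 [ 512.8 -136.4] knob [ 512.8 -136.3  118.2] plane [-0.001 -0.   ]
0
[0.008, -0.004, 0.587] [0.0, 0.001, -0.001] rows>= 2.9
```

Call:
{"api": "arm_command", "payload": {
  "rows": [
    [[0.011, -0.001, 0.2], [0, 0.001, 0]],
    [[0.011, -0.001, 0.4], [0, 0.001, 0]],
    [[0.011, -0.001, 0.52], [0, 0.001, 0]],
    [[0.011, -0.001, 0.56], [0, 0.001, 0]],
    [[0.011, -0.001, 0.58], [0, 0.001, 0]]
  ]
}}

```text
clock: 14.4
position: [511.7, -136.6, 28.2]
ee_rot: [0.021, 1.0, -0.0, -0.002]
contact_force: [0.7, 0.2, -0.0]
gripper_width: 85.1
grasp_force: 0.0
```

Run:
```python
from h import *
s=arm.read_state(); print(s['position'],s['ee_rot'],s['contact_force'])
im,d,info=look('w16'); cv2.imwrite('pics/w16c.png',cv2.resize(im[150:],None,fx=1.4,fy=1.4)); W=world(d,info)
for v in range(240,420,15): print(v,[W[v,u].round().astype(int).tolist() for u in (150,180,205,355,380,410)])
```

```text
[ 511.70007201 -136.63634607   28.19064768] [ 2.08306524e-02  9.99781304e-01 -2.20319989e-04 -1.83834532e-03] [ 0.74922625  0.19531835 -0.02182438]
240 [[514, -228, 2], [514, -207, 2], [515, -189, 1], [520, -84, 1], [520, -66, 1], [521, -45, 1]]
255 [[525, -230, 1], [526, -209, 1], [527, -191, 2], [531, -83, 1], [532, -66, 2], [533, -44, 2]]
270 [[537, -232, 2], [498, -179, 77], [538, -192, 2], [543, -83, 2], [502, -91, 77], [545, -43, 1]]
285 [[502, -191, 83], [502, -178, 83], [505, -169, 79], [556, -83, 1], [507, -92, 80], [506, -81, 84]]
300 [[498, -183, 99], [507, -178, 87], [501, -164, 96], [568, -82, 2], [513, -93, 83], [502, -88, 100]]
315 [[497, -178, 110], [514, -178, 88], [508, -165, 96], [510, -107, 97], [519, -93, 85], [501, -92, 109]]
330 [[497, -175, 118], [519, -178, 91], [515, -165, 96], [595, -82, 1], [595, -62, 2], [501, -95, 116]]
345 [[493, -170, 128], [493, -161, 130], [601, -198, 6], [609, -81, 1], [495, -109, 129], [495, -101, 129]]
360 [[493, -167, 134], [494, -160, 134], [605, -196, 17], [624, -81, 2], [495, -110, 134], [495, -103, 134]]
375 [[492, -165, 139], [493, -158, 138], [493, -152, 139], [495, -117, 138], [495, -112, 139], [496, -104, 138]]
390 [[494, -164, 142], [493, -157, 143], [492, -151, 144], [492, -119, 145], [495, -113, 143], [495, -107, 143]]
405 [[512, -172, 130], [491, -155, 148], [491, -150, 148], [493, -120, 148], [493, -115, 148], [497, -107, 144]]
```

Call:
{"api": "arm_command", "payload": {
  "rows": [
    [[-0.004, 0, 0.008], [0, 0, 0]],
    [[-0.004, 0, 0.008], [0, 0, 0]]
  ]
}}

```text
clock: 14.65
position: [514.8, -136.6, 29.2]
ee_rot: [0.021, 1.0, 0.0, 0.001]
contact_force: [0.1, 0.4, -1.2]
gripper_width: 85.2
grasp_force: 0.0
```

Call:
{"api": "arm_command", "payload": {
  "rows": [
    [[0, 0, 0], [0, 0, 0]],
    [[0, 0, 0], [0, 0, 0]],
    [[0, 0, 0], [0, 0, 0]]
  ],
  "grip": 0
}}

```text
clock: 14.95
position: [514.9, -136.6, 29.4]
ee_rot: [0.021, 1.0, -0.0, 0.002]
contact_force: [0.0, 0.9, 6.5]
gripper_width: 63.3
grasp_force: 66.7
```

Call:
{"api": "arm_command", "payload": {
  "rows": [
    [[0, 0, -0.05], [0, 0, 0]],
    [[0, 0, -0.15], [0, 0, 0]],
    [[0, 0, -0.28], [0, 0, 0]],
    [[0, 0, -0.36], [0, 0, 0]],
    [[0, 0, -0.36], [0, 0, 0]]
  ]
}}

```text
clock: 15.45
position: [515.6, -136.6, 121.5]
ee_rot: [0.021, 1.0, -0.0, 0.004]
contact_force: [-0.4, 0.6, -1.8]
gripper_width: 62.9
grasp_force: 66.1
```

Call:
{"api": "arm_command", "payload": {
  "rows": [
    [[0.08, 0.9, -0.3], [0, 0, 0]],
    [[0.08, 0.9, -0.3], [0, 0, 0]],
    [[0.08, 0.9, -0.3], [0, 0, 0]],
    [[0.08, 0.9, -0.3], [0, 0, 0]],
    [[0.08, 0.9, -0.3], [0, 0, 0]]
  ]
}}

```text
clock: 15.95
position: [502.1, 91.3, 192.9]
ee_rot: [0.02, 1.0, 0.0, -0.0]
contact_force: [0.7, -1.0, -1.1]
gripper_width: 63.1
grasp_force: 66.2
```

Call:
{"api": "arm_command", "payload": {
  "rows": [
    [[0.04, 0.05, 0], [0, 0, 0]],
    [[0.04, 0.05, 0], [0, 0, 0]]
  ]
}}

```text
clock: 16.15
position: [492.1, 103.5, 192.1]
ee_rot: [0.019, 1.0, -0.0, -0.001]
contact_force: [0.1, -1.1, -1.5]
gripper_width: 63.3
grasp_force: 66.3
```

Run:
```python
from h import *
s=arm.read_state(); print(s['position'],s['ee_rot'],s['clock'],s['gripper_width'])
im,d,info=look('w17'); np.savez('w17.npz',d=d,im=im)
W=world(d,info)
S=(W[...,2]>42)&(W[...,2]<50)&(W[...,1]>150)&(W[...,0]>380)&(d>0); Q=W[S]; print(len(Q),Q.min(0).round(),Q.max(0).round())
print(cv2.minAreaRect(Q[:,:2].astype(np.float32)))
for C,P in blobs(im,d,info,'yellow',100): 
    Q=P[(P[:,2]>92)&(P[:,2]<105)]; print('yel',cv2.minEnclosingCircle(Q[:,:2].astype(np.float32)),np.percentile(P[:,2],99))
vis=cv2.convertScaleAbs(im,alpha=1.5); vis[S]=(255,0,255); cv2.imwrite('pics/w17c.png',vis)
```

```text
[492.05830867 103.49383624 192.13859654] [ 1.94545882e-02  9.99810186e-01 -1.72392234e-05 -1.05422472e-03] 16.15 63.3161209295213
3318 [391. 205.  42.] [612. 302.  50.]
((500.65264892578125, 253.38522338867188), (93.10308074951172, 219.55856323242188), 88.1787338256836)
yel ((597.8740844726562, 252.40835571289062), 25.060041427612305) 265.75132448009924
```

View pics/w17c.png

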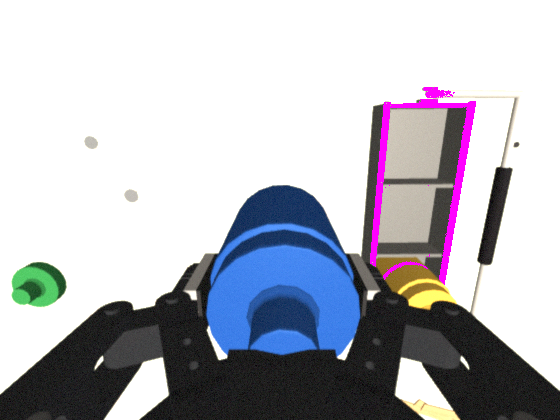

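The caddy rim is clear in the picture: near end at (430,103), divider at (415,182) and handle grip at (495,215). The blue pot hangs straight in the gripper. I'll fit the caddy numerically.

Run:
```python
from h import *
z=np.load('w17.npz'); d=z['d']; info=arm.camera_info('wrist'); W=world(d,info)
S=(W[...,2]>43.5)&(W[...,2]<49.5)&(W[...,1]>190)&(W[...,1]<310)&(W[...,0]>398)&(W[...,0]<610)&(d>0); Q=W[S][:,:2]
from scipy.optimize import minimize
def wall(p,Q):
    cx,cy,th=p; c,s=np.cos(th),np.sin(th); q=(Q-[cx,cy])@np.array([[c,-s],[s,c]])
    a=np.abs(np.abs(q[:,1])-42); b=np.min(np.abs(np.abs(q[:,:1])-np.array([[42,126]])),1)
    return np.minimum(np.maximum(np.minimum(a,b)-2,0),6).sum()+0.05*np.minimum(np.minimum(a,b),6).sum()
best=min((minimize(wall,[cx,251,th],(Q,),method='Nelder-Mead') for cx in (522,526,530,534) for th in (-.06,-.04,-.02)),key=lambda r:r.fun)
print(best.x,best.fun/len(Q),len(Q))
cx,cy,th=best.x; a=np.array([np.cos(th),np.sin(th)])
for k in (-84,0,84): print(k,([cx,cy]+k*a).round(1))
G=(z['im'].max(2)<40)&(W[...,1]>300)&(W[...,2]>5)&(W[...,2]<120)&(d>0); g=W[G]; print('grip',len(g),np.median(g,0).round(1),np.percentile(g,[2,98],axis=0).round(0).tolist())
t=(np.array([cx,cy])-84*a)
plan([((*(np.array([cx,cy])+[1.5,0]),120),th)])
```

```text
[ 5.34328706e+02  2.50236762e+02 -3.28321033e-02] 0.675035265223814 3003
-84 [450.4 253. ]
0 [534.3 250.2]
84 [618.3 247.5]
grip 1337 [532.1 350.1  30.9] [[480.0, 345.0, 24.0], [592.0, 358.0, 34.0]]
[-0.151, 0.598, 0.287] [-0.0, -0.001, -0.002] rows>= 3.4
```

Call:
{"api": "arm_command", "payload": {
  "rows": [
    [[-0.153, 0.598, 0.0], [0, 0, -0.002]],
    [[-0.153, 0.598, 0.0], [0, 0, -0.002]],
    [[-0.153, 0.598, 0.1], [0, 0, -0.002]],
    [[-0.153, 0.598, 0.28], [0, 0, -0.002]],
    [[-0.153, 0.598, 0.28], [0, 0, -0.002]]
  ]
}}

```text
clock: 16.7
position: [534.0, 247.3, 114.5]
ee_rot: [0.019, 1.0, -0.004, -0.007]
contact_force: [-1.1, -1.4, -1.9]
gripper_width: 63.2
grasp_force: 66.6
```

Call:
{"api": "arm_command", "payload": {
  "rows": [
    [[0, 0, 0], [0, 0, 0]],
    [[0, 0, 0], [0, 0, 0]]
  ]
}}

```text
clock: 16.9
position: [539.4, 249.0, 124.7]
ee_rot: [0.018, 1.0, 0.0, 0.001]
contact_force: [-0.5, 0.2, -0.5]
gripper_width: 63.2
grasp_force: 66.6
```

Run:
```python
from h import *
plan([((536.4,250.2,34),-.033)])
s=arm.read_state(); print(s['position'],s['ee_rot'],s['joint_vel'].round(3))
im,d,info=look('w18')
for C,P in blobs(im,d,info,'yellow',100): 
    Q=P[(P[:,2]>92)&(P[:,2]<105)]; print('yel',C,len(Q),cv2.minEnclosingCircle(Q[:,:2].astype(np.float32)),np.percentile(P[:,2],99))
W=world(d,info); v=(W[...,2]>43)&(W[...,2]<50)&(d>0)&(W[...,0]<480); q=W[v]; q=q[(q[:,0]>412)&(q[:,0]<470)]
print([ (np.percentile(q[q[:,1]<250][:,1],[5,95])),np.percentile(q[q[:,1]>250][:,1],[5,95])],len(q))
```

```text
[0.013, 0.004, 0.363] [0.0, 0.001, -0.001] rows>= 1.8
[539.40260657 248.98838138 124.72262253] [1.82671675e-02 9.99832152e-01 4.97037028e-04 1.31580051e-03] [ 0.    -0.024  0.009 -0.004  0.004 -0.001]
[array([209.71276337, 216.30676835]), array([294.2000659 , 300.77815569])] 1517
```

Call:
{"api": "arm_command", "payload": {
  "rows": [
    [[0.012, 0.008, 0.08], [0, 0, 0]],
    [[0.012, 0.008, 0.16], [0, 0, 0]],
    [[0.012, 0.008, 0.22], [0, 0, 0]],
    [[0.012, 0.008, 0.26], [0, 0, 0]],
    [[0.012, 0.008, 0.26], [0, 0, 0]]
  ]
}}

```text
clock: 17.45
position: [535.2, 251.2, 58.1]
ee_rot: [0.018, 1.0, -0.0, -0.0]
contact_force: [-0.3, 0.1, -0.2]
gripper_width: 63.3
grasp_force: 66.8
```

Run:
```python
from h import *
plan([((536.4,251,34.4),-.033)])
s=arm.read_state(); print(s['position'],s['ee_rot'],s['contact_force'])
```

```text
[-0.005, -0.0, 0.095] [-0.0, -0.0, -0.001] rows>= 0.5
[535.1772909  251.16264214  58.12909059] [ 1.82584850e-02  9.99833296e-01 -4.18195705e-05 -7.20856905e-05] [-0.30450669  0.14894401 -0.23514035]
```

Call:
{"api": "arm_command", "payload": {
  "rows": [
    [[-0.004, 0, 0.05], [0, 0, 0]],
    [[-0.004, 0, 0.08], [0, 0, 0]],
    [[-0.004, 0, 0.095], [0, 0, 0]],
    [[-0.004, 0, 0.095], [0, 0, 0]]
  ]
}}

```text
clock: 17.85
position: [536.2, 251.8, 34.0]
ee_rot: [0.018, 1.0, -0.0, -0.0]
contact_force: [-0.1, 0.3, -1.4]
gripper_width: 63.4
grasp_force: 67.0
```

Call:
{"api": "arm_command", "payload": {
  "rows": [
    [[0, 0, 0.006], [0, 0, 0]],
    [[0, 0, 0.006], [0, 0, 0]]
  ]
}}

```text
clock: 18.05
position: [536.4, 252.1, 33.5]
ee_rot: [0.018, 1.0, 0.0, 0.0]
contact_force: [-2.3, -0.4, 3.5]
gripper_width: 63.3
grasp_force: 67.2
```

Call:
{"api": "arm_command", "payload": {
  "rows": [
    [[0, 0, 0], [0, 0, 0]],
    [[0, 0, 0], [0, 0, 0]],
    [[0, 0, 0], [0, 0, 0]]
  ],
  "grip": 1
}}

```text
clock: 18.35
position: [536.2, 251.8, 32.6]
ee_rot: [0.018, 1.0, 0.0, 0.0]
contact_force: [0.8, -0.1, -0.1]
gripper_width: 85.3
grasp_force: 0.0
```

Call:
{"api": "arm_command", "payload": {
  "rows": [
    [[0, 0, -0.15], [0, 0, 0]],
    [[0, 0, -0.35], [0, 0, 0]],
    [[0, 0, -0.55], [0, 0, 0]],
    [[0, 0, -0.55], [0, 0, 0]],
    [[0, 0, -0.55], [0, 0, 0]]
  ]
}}

```text
clock: 18.85
position: [536.6, 252.3, 171.7]
ee_rot: [0.018, 1.0, 0.001, 0.001]
contact_force: [-0.4, 0.3, -0.1]
gripper_width: 85.6
grasp_force: 0.0
```

Run:
```python
from h import *
s=arm.read_state(); print(s['position'],s['ee_rot'])
im,d,info=look('w19'); lidded(im,d,info,'blue',4)
W=world(d,info); G=(im.max(2)<40)&(W[...,1]>300)&(W[...,2]>5)&(W[...,2]<100)&(d>0); g=W[G]; print('grip',len(g),np.median(g,0).round(1),np.percentile(g,[2,98],axis=0).round(0).tolist())
plan([((500,0,190),-.039),((436,-250,190),-.039)])
```

```text
[536.56802651 252.29062519 171.68070108] [0.01794574 0.99983725 0.00138674 0.00122427]
blue [281. 204.] top 123.4 disc z 100.5 [535.9 253.5] knob [535.5 253.6 122.2] plane [0. 0.]
grip 1386 [531.7 353.5  32.1] [[480.0, 348.0, 27.0], [592.0, 361.0, 34.0]]
[0.106, -1.011, -0.081] [0.0, -0.0, 0.001] rows>= 5.1
[0.217, -1.009, -0.0] [0.0, -0.0, -0.0] rows>= 5.2
```

Call:
{"api": "arm_command", "payload": {
  "rows": [
    [[0.105, -0.78, -0.05], [0, 0, 0]],
    [[0.105, -0.78, -0.05], [0, 0, 0]],
    [[0.105, -0.78, -0.05], [0, 0, 0]],
    [[0.105, -0.78, -0.05], [0, 0, 0]]
  ]
}}

```text
clock: 19.3
position: [501.1, 55.7, 180.7]
ee_rot: [0.018, 1.0, -0.001, -0.002]
contact_force: [0.4, 0.8, 0.3]
gripper_width: 85.4
grasp_force: 0.0
```

Call:
{"api": "arm_command", "payload": {
  "rows": [
    [[0.105, -0.78, 0], [0, 0, 0]],
    [[0.105, -0.78, 0], [0, 0, 0]],
    [[0.105, -0.78, 0], [0, 0, 0]],
    [[0.105, -0.78, 0], [0, 0, 0]]
  ]
}}

```text
clock: 19.7
position: [467.9, -138.0, 180.9]
ee_rot: [0.018, 1.0, -0.0, -0.002]
contact_force: [1.3, -0.2, -0.0]
gripper_width: 85.4
grasp_force: 0.0
```

Call:
{"api": "arm_command", "payload": {
  "rows": [
    [[0.105, -0.78, 0], [0, 0, 0]],
    [[0.105, -0.78, 0], [0, 0, 0]],
    [[0.105, -0.78, 0], [0, 0, 0]],
    [[0.105, -0.78, 0], [0, 0, 0]],
    [[0.105, -0.78, 0], [0, 0, 0]]
  ]
}}

```text
clock: 20.2
position: [434.3, -334.0, 179.9]
ee_rot: [0.021, 1.0, 0.001, -0.002]
contact_force: [-0.5, 1.0, 0.1]
gripper_width: 85.4
grasp_force: 0.0
```

Run:
```python
from h import *
s=arm.read_state(); print(s['position'],s['ee_rot'],s['clock'])
im,d,info=look('w20'); lidded(im,d,info,'red')
plan([((436.6,-331.7,100),-.033)])
```

```text
[ 434.3165117  -333.98529414  179.93179159] [ 2.11892767e-02  9.99772766e-01  5.59129274e-04 -2.26257058e-03] 20.2
red [282. 203.] top 119.3 disc z 96.5 [ 436.7 -331.8] knob [ 436.5 -331.8  118.2] plane [ 0.001 -0.   ]
[-0.009, 0.001, 0.32] [0.001, -0.001, -0.002] rows>= 1.6
```

Call:
{"api": "arm_command", "payload": {
  "rows": [
    [[-0.009, 0.002, 0.2], [0, -0.001, 0]],
    [[-0.009, 0.002, 0.36], [0, -0.001, 0]],
    [[-0.009, 0.002, 0.48], [0, -0.001, 0]],
    [[-0.009, 0.002, 0.54], [0, -0.001, 0]],
    [[-0.009, 0.002, 0.54], [0, -0.001, 0]]
  ]
}}

```text
clock: 20.75
position: [436.4, -327.3, 44.1]
ee_rot: [0.017, 1.0, 0.002, -0.002]
contact_force: [-0.1, 0.3, 0.4]
gripper_width: 85.7
grasp_force: 0.0
```

Run:
```python
from h import *
s=arm.read_state(); print(s['position'],s['ee_rot'],s['contact_force'])
plan([((436.6,-331.8,28.5),-.033)])
```

```text
[ 436.43887632 -327.32270477   44.0534852 ] [ 0.01731367  0.99984583  0.00167994 -0.00239379] [-0.06331887  0.26555     0.35636654]
[-0.002, -0.018, 0.062] [0.001, -0.002, -0.001] rows>= 0.3
```

Call:
{"api": "arm_command", "payload": {
  "rows": [
    [[-0.002, -0.018, 0.0], [0.001, -0.001, 0]],
    [[-0.002, -0.018, 0.04], [0.001, -0.001, 0]],
    [[-0.002, -0.018, 0.06], [0.001, -0.001, 0]],
    [[-0.002, -0.018, 0.06], [0.001, -0.001, 0]]
  ]
}}

```text
clock: 21.15
position: [438.8, -333.8, 32.2]
ee_rot: [0.018, 1.0, -0.001, 0.003]
contact_force: [-0.4, 0.4, -0.0]
gripper_width: 85.3
grasp_force: 0.0
```

Call:
{"api": "arm_command", "payload": {
  "rows": [
    [[0.008, 0.006, 0.014], [0, 0, 0]],
    [[0.008, 0.006, 0.014], [0, 0, 0]],
    [[0.008, 0.006, 0.014], [0, 0, 0]]
  ]
}}

```text
clock: 21.45
position: [437.4, -332.6, 29.3]
ee_rot: [0.018, 1.0, -0.002, 0.003]
contact_force: [0.6, 0.1, 0.2]
gripper_width: 85.6
grasp_force: 0.0
```

Call:
{"api": "arm_command", "payload": {
  "rows": [
    [[0, 0, 0], [0, 0, 0]],
    [[0, 0, 0], [0, 0, 0]],
    [[0, 0, 0], [0, 0, 0]]
  ],
  "grip": 0
}}

```text
clock: 21.75
position: [437.9, -332.9, 30.2]
ee_rot: [0.018, 1.0, -0.002, 0.004]
contact_force: [-1.0, 0.8, 4.9]
gripper_width: 65.0
grasp_force: 65.9
```

Call:
{"api": "arm_command", "payload": {
  "rows": [
    [[0, 0, -0.06], [0, 0, 0]],
    [[0, 0, -0.18], [0, 0, 0]],
    [[0, 0, -0.32], [0, 0, 0]],
    [[0, 0, -0.42], [0, 0, 0]],
    [[0, 0, -0.42], [0, -0.002, 0]]
  ]
}}

```text
clock: 22.25
position: [439.1, -333.4, 138.1]
ee_rot: [0.017, 1.0, -0.003, 0.01]
contact_force: [0.1, -0.6, -1.1]
gripper_width: 65.0
grasp_force: 66.7
```

Call:
{"api": "arm_command", "payload": {
  "rows": [
    [[0.04, 0.78, 0], [0, 0, 0]],
    [[0.04, 0.78, 0], [0, 0, 0]],
    [[0.04, 0.78, 0], [0, 0, 0]],
    [[0.04, 0.78, 0], [0, 0, 0]]
  ]
}}

```text
clock: 22.65
position: [432.3, -135.1, 132.3]
ee_rot: [0.018, 1.0, -0.001, 0.005]
contact_force: [0.8, -0.0, -1.5]
gripper_width: 65.0
grasp_force: 66.9
```

Call:
{"api": "arm_command", "payload": {
  "rows": [
    [[0.02, 0.78, 0], [0, 0, 0]],
    [[0.02, 0.78, 0], [0, 0, 0]],
    [[0.02, 0.78, 0], [0, 0, 0]],
    [[0.02, 0.78, 0], [0, 0, 0]],
    [[0.02, 0.78, 0], [0, 0, 0]]
  ]
}}

```text
clock: 23.15
position: [435.7, 62.3, 132.2]
ee_rot: [0.014, 1.0, -0.001, 0.006]
contact_force: [0.3, -0.6, -1.5]
gripper_width: 65.0
grasp_force: 67.0
```

Run:
```python
from h import *
s=arm.read_state(); print(s['position'],s['ee_rot'],s['clock'],s['gripper_width'],s['contact_force'])
plan([((451.7,254,125),-.033)])
```

```text
[435.66615408  62.31710964 132.1745255 ] [ 0.01433149  0.99987583 -0.00134059  0.00641381] 23.15 65.04871689368348 [ 0.34970633 -0.59482438 -1.53808548]
[-0.042, 0.768, 0.027] [-0.001, 0.004, 0.001] rows>= 3.8
```

Call:
{"api": "arm_command", "payload": {
  "rows": [
    [[-0.042, 0.768, 0.02], [-0.001, 0.002, 0.001]],
    [[-0.042, 0.768, 0.02], [-0.001, 0.002, 0.001]],
    [[-0.042, 0.768, 0.02], [-0.001, 0.002, 0.001]],
    [[-0.042, 0.768, 0.02], [-0.001, 0.002, 0.001]],
    [[-0.042, 0.768, 0.02], [-0.001, 0.002, 0.001]]
  ]
}}

```text
clock: 23.65
position: [453.7, 253.4, 126.0]
ee_rot: [0.017, 1.0, 0.0, 0.003]
contact_force: [-0.0, 0.9, -0.7]
gripper_width: 64.8
grasp_force: 67.2
```

Call:
{"api": "arm_command", "payload": {
  "rows": [
    [[0, 0, 0], [0, 0, 0]]
  ]
}}

```text
clock: 23.75
position: [452.2, 249.4, 125.8]
ee_rot: [0.019, 1.0, -0.001, 0.002]
contact_force: [0.4, -0.5, -1.7]
gripper_width: 65.4
grasp_force: 67.1
```

Run:
```python
from h import *
s=arm.read_state(); print(s['position'],s['ee_rot'],s['joint_vel'].round(2))
im,d,info=look('w21'); lidded(im,d,info,'red',s['position'][2]-30)
lidded(im,d,info,'blue',4)
W=world(d,info); q=W[(W[...,2]>43)&(W[...,2]<50)&(d>0)]; q=q[(q[:,1]>200)&(q[:,1]<310)&(q[:,0]>398)]; print(len(q),q.min(0),q.max(0))
f=q[(q[:,1]>220)&(q[:,1]<285)&(q[:,0]<425)]; print('near wall x',np.percentile(f[:,0],[3,50,97]) if len(f) else None)
m=q[(q[:,0]>412)]; print([np.percentile(m[m[:,1]<250][:,1],[5,95]),np.percentile(m[m[:,1]>250][:,1],[5,95])],len(m))
plan([((451.7,254,60),-.033)])
```

```text
[452.18608854 249.35291979 125.75868694] [ 0.01909305  0.99981549 -0.00102076  0.00184108] [-0.03 -0.02 -0.02  0.   -0.   -0.  ]
red [284. 279.] top 214.5 disc z 191.9 [450.4 253.6] knob [442.8 252.6 213.3] plane [0.004 0.   ]
1768 [398.08776946 208.80142174  43.01394399] [479.45079559 302.30315422  49.60908622]
near wall x [398.76966818 406.71236262 409.67770309]
[array([209.89962025, 216.39882173]), array([294.36543761, 300.73286769])] 962
[0.004, 0.022, 0.264] [-0.001, 0.001, -0.002] rows>= 1.3
```

Call:
{"api": "arm_command", "payload": {
  "rows": [
    [[0.002, 0.012, 0.08], [0, 0.001, 0]],
    [[0.002, 0.012, 0.16], [0, 0.001, 0]],
    [[0.002, 0.012, 0.22], [0, 0.001, 0]],
    [[0.002, 0.012, 0.26], [0, 0.001, 0]],
    [[0.002, 0.012, 0.26], [0, 0.001, 0]]
  ]
}}

```text
clock: 24.3
position: [452.2, 250.6, 60.9]
ee_rot: [0.02, 1.0, -0.001, 0.0]
contact_force: [-0.1, 0.0, -1.7]
gripper_width: 65.0
grasp_force: 67.1
```

Run:
```python
from h import *
plan([((451.7,253.5,35),-.033)])
s=arm.read_state(); print(s['position'],s['ee_rot'],s['contact_force'])
im,d,info=look('w22'); lidded(im,d,info,'red',s['position'][2]-30)
```

```text
[0.003, 0.012, 0.104] [-0.001, 0.0, -0.002] rows>= 0.5
[452.23114309 250.59967909  60.93471484] [ 2.02638651e-02  9.99793815e-01 -1.27800539e-03  2.63782781e-04] [-0.12915665  0.01407574 -1.65609227]
red [282. 278.] top 149.8 disc z 127.1 [450.5 254.6] knob [442.9 253.  148.5] plane [0.002 0.   ]
```

Call:
{"api": "arm_command", "payload": {
  "rows": [
    [[0.002, 0.004, 0.05], [0, 0, 0]],
    [[0.002, 0.004, 0.08], [0, 0, 0]],
    [[0.002, 0.004, 0.1], [0, 0, 0]],
    [[0.002, 0.004, 0.106], [0, 0, 0]],
    [[0.002, 0.004, 0.106], [0, 0, 0]]
  ]
}}

```text
clock: 24.85
position: [452.8, 253.6, 35.9]
ee_rot: [0.019, 1.0, -0.0, 0.002]
contact_force: [-0.4, -0.1, -1.3]
gripper_width: 65.2
grasp_force: 67.2
```

Call:
{"api": "arm_command", "payload": {
  "rows": [
    [[0, 0, 0.004], [0, 0, 0]],
    [[0, 0, 0.004], [0, 0, 0]]
  ]
}}

```text
clock: 25.05
position: [452.8, 253.7, 35.0]
ee_rot: [0.019, 1.0, 0.0, 0.002]
contact_force: [0.4, -0.0, -1.1]
gripper_width: 65.2
grasp_force: 67.2
```

Call:
{"api": "arm_command", "payload": {
  "rows": [
    [[0, 0, 0.006], [0, 0, 0]],
    [[0, 0, 0.008], [0, 0, 0]],
    [[0, 0, 0.008], [0, 0, 0]]
  ]
}}

```text
clock: 25.35
position: [452.9, 253.9, 34.3]
ee_rot: [0.019, 1.0, 0.0, 0.002]
contact_force: [-2.8, -0.4, 8.3]
gripper_width: 65.1
grasp_force: 68.0
```

Call:
{"api": "arm_command", "payload": {
  "rows": [
    [[0, 0, 0], [0, 0, 0]],
    [[0, 0, 0], [0, 0, 0]],
    [[0, 0, 0], [0, 0, 0]]
  ],
  "grip": 1
}}

```text
clock: 25.65
position: [452.7, 253.6, 32.7]
ee_rot: [0.019, 1.0, 0.0, 0.002]
contact_force: [-0.1, 0.2, -0.3]
gripper_width: 85.1
grasp_force: 0.0
```

Call:
{"api": "arm_command", "payload": {
  "rows": [
    [[0, 0, -0.15], [0, 0, 0]],
    [[0, 0, -0.35], [0, 0, 0]],
    [[0, 0, -0.55], [0, 0, 0]],
    [[0, 0, -0.55], [0, 0, 0]],
    [[0, 0, -0.55], [0, 0, 0]]
  ]
}}

```text
clock: 26.15
position: [452.6, 254.1, 171.5]
ee_rot: [0.02, 1.0, 0.001, 0.003]
contact_force: [-0.4, -0.6, -0.9]
gripper_width: 85.5
grasp_force: 0.0
```

Run:
```python
from h import *
s=arm.read_state(); print(s['position'],s['ee_rot'])
im,d,info=look('w23'); lidded(im,d,info,'red',4); lidded(im,d,info,'blue',4)
W=world(d,info); G=(im.max(2)<40)&(W[...,1]>300)&(W[...,2]>5)&(W[...,2]<100)&(d>0); g=W[G]; print('grip',len(g),np.median(g,0).round(1),np.percentile(g,[2,50,98],axis=0).round(0).tolist())
for x in range(480,600,20):
    q=g[abs(g[:,0]-x)<4]
    if len(q): print(x,q[:,1].min().round(),q[:,1].max().round(),np.percentile(q[:,2],95).round())
```

```text
[452.56794304 254.07054241 171.49842528] [0.01954647 0.9998047  0.00138287 0.00256609]
red [282. 202.] top 123.3 disc z 100.5 [450.6 256.3] knob [449.7 256.3 122.1] plane [-0.001 -0.   ]
blue [283. 285.] top 123.2 disc z 100.5 [535.5 253.7] knob [534.8 253.6 122. ] plane [ 0.005 -0.   ]
grip 861 [517.7 352.4  31.7] [[478.0, 347.0, 27.0], [518.0, 352.0, 32.0], [592.0, 361.0, 34.0]]
480 350.0 363.0 33.0
500 349.0 362.0 33.0
520 349.0 361.0 34.0
540 348.0 353.0 32.0
560 347.0 352.0 33.0
580 347.0 353.0 33.0
```

Run:
```python
from h import *
plan([((536,352,172),-.033),((536,352,45),-.033)])
```

```text
[-0.321, 0.408, -0.007] [0.0, 0.001, -0.002] rows>= 2.6
[-0.0, -0.0, 0.508] [0.0, -0.0, 0.0] rows>= 2.5
```

Call:
{"api": "arm_command", "payload": {
  "rows": [
    [[-0.321, 0.408, 0], [0, 0.001, -0.002]],
    [[-0.321, 0.408, 0], [0, 0.001, -0.002]],
    [[-0.321, 0.408, 0], [0, 0.001, -0.002]],
    [[-0.321, 0.408, 0], [0, 0.001, -0.002]]
  ],
  "grip": 0.5
}}

```text
clock: 26.6
position: [537.5, 354.2, 166.4]
ee_rot: [0.016, 1.0, -0.002, -0.001]
contact_force: [-0.9, -0.6, -0.3]
gripper_width: 42.6
grasp_force: 0.0
```

Call:
{"api": "arm_command", "payload": {
  "rows": [
    [[0, 0, 0.2], [0, 0, 0]],
    [[0, 0, 0.4], [0, 0, 0]],
    [[0, 0, 0.5], [0, 0, 0]],
    [[0, 0, 0.5], [0, 0, 0]],
    [[0, 0, 0.5], [0, 0, 0]]
  ]
}}

```text
clock: 27.1
position: [536.2, 351.8, 45.1]
ee_rot: [0.016, 1.0, -0.001, -0.0]
contact_force: [0.9, 0.3, 0.2]
gripper_width: 42.6
grasp_force: 0.0
```

```bash
cat >> h.py <<'E'
def sleeve(im,d,info,tcp):
    W=world(d,info); G=(im.max(2)<45)&(abs(W[...,1]-tcp[1])<25)&(W[...,2]>8)&(W[...,2]<60)&(d>0)
    g=W[G]; print('sleeve',len(g))
    for x in range(470,600,15):
        q=g[abs(g[:,0]-x)<4]
        if len(q)>5: print(x,q[:,1].min().round(1),q[:,1].max().round(1),np.percentile(q[:,2],95).round(1))
E
python3 - <<'E'
from h import *
s=arm.read_state(); print(s['position'],s['ee_rot'],s['gripper_width'])
im,d,info=look('w24'); sleeve(im,d,info,s['position'])
plan([((536,s['position'][1],-9),-.033)])
E
```

```text
[536.22109929 351.84910757  45.06486044] [ 1.60094605e-02  9.99871365e-01 -8.98884368e-04 -3.77569718e-04] 42.628467057581894
sleeve 3543
485 350.7 364.4 33.5
500 350.1 364.1 33.8
515 349.5 363.2 33.7
530 348.9 363.0 33.6
545 348.5 362.7 33.4
560 348.5 361.7 33.6
575 347.9 361.4 33.4
590 347.4 361.2 33.6
[0.004, -0.004, 0.223] [0.0, 0.0, 0.0] rows>= 1.1
```

Call:
{"api": "arm_command", "payload": {
  "rows": [
    [[0, 0.01, 0.1], [0, 0, 0]],
    [[0, 0.01, 0.17], [0, 0, 0]],
    [[0, 0.01, 0.2], [0, 0, 0]],
    [[0, 0.01, 0.21], [0, 0, 0]],
    [[0, 0.01, 0.21], [0, 0, 0]]
  ]
}}

```text
clock: 27.65
position: [537.1, 355.5, -5.7]
ee_rot: [0.016, 1.0, 0.001, 0.001]
contact_force: [0.6, 0.4, 0.1]
gripper_width: 42.5
grasp_force: 0.0
```

Call:
{"api": "arm_command", "payload": {
  "rows": [
    [[0, 0, 0], [0, 0, 0]],
    [[0, 0, 0], [0, 0, 0]],
    [[0, 0, 0], [0, 0, 0]],
    [[0, 0, 0], [0, 0, 0]]
  ],
  "grip": 0
}}

```text
clock: 28.05
position: [536.9, 354.5, -6.2]
ee_rot: [0.016, 1.0, -0.0, 0.0]
contact_force: [2.1, -3.6, 3.6]
gripper_width: 14.1
grasp_force: 58.5
```

Run:
```python
from h import *
s=arm.read_state(); p=s['position']; print(p,s['ee_rot'],s['gripper_width'],s['contact_force'],s['grasp_force'])
r=R.from_quat(s['ee_rot']); a0=-.15; th=-.033; yp=np.array([-np.sin(th),np.cos(th),0])
for a in np.r_[np.linspace(a0,1.59,13)[1:]]:
    D=104.6*((np.cos(a)-np.cos(a0))*yp+(np.sin(a)-np.sin(a0))*np.array([0,0,1])); print(round(a,2),(p+D).round(1),(r.inv().apply(D)/250).round(3))
```

```text
[536.93037063 354.52383285  -6.23639153] [ 1.61488830e-02  9.99869532e-01 -1.11315544e-04  3.47010050e-04] 14.067811978852676 [ 2.13438304 -3.59768956  3.59589483] 58.51809024810791
-0.01 [537.  355.7   8.9] [-0.     0.005 -0.06 ]
0.14 [536.9 354.7  24. ] [-0.     0.001 -0.121]
0.28 [536.8 351.5  38.8] [-0.    -0.012 -0.18 ]
0.43 [536.7 346.2  53. ] [-0.    -0.033 -0.237]
0.57 [536.4 338.9  66.3] [-0.    -0.063 -0.29 ]
0.72 [536.1 329.8  78.4] [-0.    -0.099 -0.338]
0.86 [535.8 319.   89. ] [-0.    -0.142 -0.381]
1.01 [535.4 306.8  98. ] [-0.    -0.191 -0.417]
1.16 [534.9 293.4 105.1] [-0.    -0.245 -0.445]
1.3 [534.4 279.1 110.2] [-0.    -0.302 -0.466]
1.44 [534.  264.3 113.2] [-0.    -0.361 -0.478]
1.59 [533.5 249.1 114. ] [-0.    -0.422 -0.481]
```

Call:
{"api": "arm_command", "payload": {
  "rows": [
    [[0, 0.005, -0.06], [0, 0, 0]],
    [[0, 0.001, -0.121], [0, 0, 0]],
    [[0, -0.012, -0.18], [0, 0, 0]],
    [[0, -0.033, -0.237], [0, 0, 0]]
  ]
}}

```text
clock: 28.45
position: [536.7, 348.6, 53.3]
ee_rot: [0.016, 1.0, 0.002, 0.001]
contact_force: [0.7, 4.4, -4.4]
gripper_width: 13.3
grasp_force: 58.7
```

Call:
{"api": "arm_command", "payload": {
  "rows": [
    [[0, -0.03, -0.053], [0, 0, 0]],
    [[0, -0.03, -0.053], [0, 0, 0]]
  ]
}}

```text
clock: 28.65
position: [536.8, 341.3, 69.4]
ee_rot: [0.016, 1.0, 0.003, 0.002]
contact_force: [-3.4, 6.3, 3.6]
gripper_width: 13.7
grasp_force: 59.5
```

Forces are low, so I continue.

Call:
{"api": "arm_command", "payload": {
  "rows": [
    [[0, -0.036, -0.048], [0, 0, 0]],
    [[0, -0.079, -0.091], [0, 0, 0]],
    [[0, -0.128, -0.127], [0, 0, 0]],
    [[0, -0.128, -0.127], [0, 0, 0]]
  ]
}}

```text
clock: 29.05
position: [535.5, 312.9, 103.6]
ee_rot: [0.016, 1.0, 0.006, 0.003]
contact_force: [-11.8, 13.8, 16.9]
gripper_width: 13.0
grasp_force: 59.6
```

Call:
{"api": "arm_command", "payload": {
  "rows": [
    [[0, -0.054, -0.028], [0, 0, 0]],
    [[0, -0.111, -0.049], [0, 0, 0]],
    [[0, -0.17, -0.061], [0, 0, 0]],
    [[0, -0.17, -0.061], [0, 0, 0]]
  ]
}}

```text
clock: 29.45
position: [536.2, 270.7, 126.8]
ee_rot: [0.013, 1.0, 0.006, 0.007]
contact_force: [-21.6, 8.6, 48.5]
gripper_width: 7.3
grasp_force: 60.6
```

Run:
```python
from h import *
s=arm.read_state(); p=s['position']; print(p,s['gripper_width'],s['contact_force'],s['grasp_force'])
im,d=arm.get_image('scene'); info=arm.camera_info('scene'); np.savez('s2.npz',im=im,d=d)
W=world(d,info); m=(im.max(2)<45)&(W[...,2]>100)&(W[...,2]<165)&(abs(W[...,0]-535)<80)&(abs(W[...,1]-255)<60); g=W[m]; print(len(g))
for x in range(470,605,10):
    q=g[abs(g[:,0]-x)<5]
    if len(q)>3: print(x,np.median(q,0).round(1),q[:,2].min().round(),q[:,2].max().round())
```

```text
[536.19758987 270.70862222 126.78111931] 7.33111645813097 [-21.61903238   8.6394913   48.46937741] 60.6244683265686
144
480 [481.9 265.2 148.1] 143.0 150.0
490 [487.8 265.8 147.1] 144.0 150.0
500 [500.  265.8 147. ] 143.0 151.0
510 [510.5 263.1 145. ] 143.0 150.0
530 [531.  255.2 156.3] 144.0 163.0
540 [540.6 263.2 157.5] 143.0 165.0
550 [547.  263.8 149.3] 143.0 162.0
560 [560.4 262.  146.6] 142.0 150.0
570 [569.7 262.8 148. ] 140.0 150.0
580 [579.8 262.8 147.6] 144.0 150.0
590 [591.4 262.5 146.3] 140.0 150.0
```

Call:
{"api": "arm_command", "payload": {
  "rows": [
    [[0, 0, -0.06], [0, 0, 0]],
    [[0, 0, -0.06], [0, 0, 0]]
  ]
}}

```text
clock: 29.7
position: [534.0, 265.7, 132.1]
ee_rot: [0.015, 1.0, 0.002, 0.002]
contact_force: [-1.0, -0.8, -1.0]
gripper_width: -0.2
grasp_force: 0.0
```

Call:
{"api": "arm_command", "payload": {
  "rows": [
    [[0, 0, 0], [0, 0, 0]],
    [[0, 0, 0], [0, 0, 0]],
    [[0, 0, 0], [0, 0, 0]]
  ],
  "grip": 0.5
}}

```text
clock: 30.0
position: [532.6, 263.6, 126.5]
ee_rot: [0.017, 1.0, -0.001, -0.001]
contact_force: [-0.0, 0.3, -0.4]
gripper_width: 41.9
grasp_force: 0.0
```

```bash
cat >> h.py <<'E'
def scene_sleeve():
    im,d=arm.get_image('scene'); info=arm.camera_info('scene')
    W=world(d,info); m=(im.max(2)<45)&(W[...,2]>100)&(W[...,2]<165)&(abs(W[...,0]-535)<70)&(abs(W[...,1]-260)<60); g=W[m]
    for lo,hi in((475,510),(560,595)):
        q=g[(g[:,0]>lo)&(g[:,0]<hi)]; q=q[q[:,2]<152]; print('scene sleeve',lo,len(q),np.median(q,0).round(1),np.percentile(q,[5,95],axis=0).round(1).tolist())
E
python3 - <<'E'
from h import *
s=arm.read_state(); p=s['position']; print(p,s['ee_rot'],s['gripper_width'],s['contact_force'])
scene_sleeve()
im,d,info=look('w25'); W=world(d,info); m=(im.max(2)<45)&(W[...,2]>130)&(W[...,2]<160)&(abs(W[...,1]-260)<40)&(d>0); g=W[m]
for x in range(470,600,15):
    q=g[abs(g[:,0]-x)<4]
    if len(q)>5: print(x,q[:,1].min().round(1),q[:,1].max().round(1),np.percentile(q[:,2],95).round(1))
plan([((534,p[1],105),-.033)])
E
```

```text
[532.61777356 263.58236628 126.48993896] [ 0.01652241  0.99986205 -0.00111268 -0.0012836 ] 41.85004588278406 [-0.01442402  0.28720946 -0.43298694]
scene sleeve 475 19 [500.6 276.3 145.7] [[490.2, 273.9, 139.1], [508.3, 281.0, 147.5]]
scene sleeve 560 49 [578.7 273.2 144.8] [[562.9, 270.1, 138.5], [594.1, 277.8, 147.8]]
485 276.4 290.4 150.4
500 275.7 290.1 150.4
515 275.4 289.7 150.4
530 243.7 298.7 158.4
545 243.4 287.1 150.7
560 273.7 288.7 150.4
575 273.9 287.5 150.3
590 273.2 287.1 149.8
[-0.005, -0.001, 0.085] [-0.001, -0.001, -0.0] rows>= 0.4
```

Call:
{"api": "arm_command", "payload": {
  "rows": [
    [[0, 0, -0.14], [0, 0, 0]],
    [[0, 0, -0.14], [0, 0, 0]],
    [[0.13, 0.066, -0.14], [0, 0, 0]],
    [[0.13, 0.066, -0.14], [0, 0, 0]],
    [[0.13, 0.066, -0.14], [0, 0, 0]]
  ]
}}

```text
clock: 30.6
position: [501.0, 282.2, 161.9]
ee_rot: [0.016, 1.0, -0.0, -0.0]
contact_force: [-0.1, -0.7, -0.4]
gripper_width: 42.7
grasp_force: 0.0
```

Run:
```python
from h import *
s=arm.read_state(); p=s['position']; print(p,s['ee_rot'],s['gripper_width'],s['contact_force'])
plan([((500,281,107),-.033)])
```

```text
[501.0267502  282.23428854 161.89547679] [ 1.56944322e-02  9.99876614e-01 -4.66708480e-04 -4.72027025e-04] 42.73844413455864 [-0.10167355 -0.72570027 -0.37787301]
[0.004, -0.005, 0.22] [-0.0, -0.0, 0.001] rows>= 1.1
```

Call:
{"api": "arm_command", "payload": {
  "rows": [
    [[0.004, -0.002, 0.1], [0, 0, 0]],
    [[0.004, -0.002, 0.18], [0, 0, 0]],
    [[0.004, -0.002, 0.22], [0, 0, 0]],
    [[0.004, -0.002, 0.22], [0, 0, 0]]
  ]
}}

```text
clock: 31.0
position: [500.2, 280.7, 105.6]
ee_rot: [0.017, 1.0, -0.001, -0.001]
contact_force: [0.9, 0.9, 0.3]
gripper_width: 42.9
grasp_force: 0.0
```

Call:
{"api": "arm_command", "payload": {
  "rows": [
    [[0, -0.05, 0], [0, 0, 0]],
    [[0, -0.09, 0], [0, 0, 0]],
    [[0, -0.12, 0], [0, 0, 0]],
    [[0, -0.15, 0], [0, 0, 0]],
    [[0, -0.15, 0], [0, 0, 0]]
  ]
}}

```text
clock: 31.5
position: [499.2, 243.0, 108.1]
ee_rot: [0.017, 1.0, -0.0, -0.0]
contact_force: [0.9, 0.0, -1.1]
gripper_width: 42.7
grasp_force: 0.0
```

Run:
```python
from h import *
s=arm.read_state(); p=s['position']; print(p,s['ee_rot'],s['gripper_width'],s['contact_force'])
scene_sleeve()
```

```text
[499.21220409 243.03680361 108.06137073] [ 1.68128637e-02  9.99858653e-01 -4.70089757e-05 -2.13050891e-06] 42.711192247519186 [ 0.94917982  0.02492595 -1.0572487 ]
scene sleeve 475 55 [498.7 248.  148.1] [[481.2, 207.0, 139.7], [507.1, 264.6, 151.2]]
scene sleeve 560 43 [579.2 247.1 149. ] [[561.4, 244.3, 142.9], [592.2, 251.4, 151.6]]
```

Call:
{"api": "arm_command", "payload": {
  "rows": [
    [[0, -0.012, 0], [0, 0, 0]],
    [[0, -0.018, 0], [0, 0, 0]],
    [[0, -0.022, 0], [0, 0, 0]]
  ]
}}

```text
clock: 31.85
position: [499.1, 239.0, 107.5]
ee_rot: [0.016, 1.0, 0.0, -0.0]
contact_force: [-1.1, 0.3, 1.0]
gripper_width: 42.5
grasp_force: 0.9
```

Run:
```python
from h import *
s=arm.read_state(); p=s['position']; print(p,s['gripper_width'],s['contact_force'])
scene_sleeve()
```

```text
[499.08967316 238.97355566 107.47230078] 42.48000458457023 [-1.08091044  0.32956775  1.03122522]
scene sleeve 475 59 [499.3 244.9 148.5] [[481.9, 202.7, 141.8], [509.0, 260.0, 151.4]]
scene sleeve 560 43 [577.3 243.5 148.7] [[561.4, 240.2, 143.0], [593.9, 248.5, 151.6]]
```

Call:
{"api": "arm_command", "payload": {
  "rows": [
    [[0, -0.008, 0], [0, 0, 0]],
    [[0, -0.012, 0], [0, 0, 0]],
    [[0, -0.012, 0], [0, 0, 0]]
  ]
}}

```text
clock: 32.2
position: [499.1, 235.7, 107.5]
ee_rot: [0.016, 1.0, -0.0, 0.0]
contact_force: [-1.0, 1.4, 1.5]
gripper_width: 42.9
grasp_force: 0.8
```

Run:
```python
from h import *
s=arm.read_state(); p=s['position']; print(p,s['gripper_width'],s['contact_force'],s['grasp_force'])
scene_sleeve()
```

```text
[499.07826215 235.74490746 107.53654484] 42.902974729725614 [-0.97738142  1.35609736  1.48559827] 0.7669791765511036
scene sleeve 475 52 [498.2 241.8 148.4] [[480.8, 200.8, 140.2], [505.8, 257.0, 151.6]]
scene sleeve 560 39 [574.7 239.6 148. ] [[562.3, 237.2, 142.5], [592.7, 244.6, 151.5]]
```

Call:
{"api": "arm_command", "payload": {
  "rows": [
    [[0, 0.05, 0], [0, 0, 0]],
    [[0, 0.05, 0], [0, 0, 0]],
    [[0, 0.05, -0.2], [0, 0, 0]],
    [[0, 0.05, -0.4], [0, 0, 0]],
    [[0, 0.05, -0.4], [0, 0, 0]]
  ]
}}

```text
clock: 32.75
position: [503.2, 250.6, 215.2]
ee_rot: [0.015, 1.0, 0.004, 0.006]
contact_force: [0.3, 1.3, 0.6]
gripper_width: 42.7
grasp_force: 0.0
```

Call:
{"api": "arm_command", "payload": {
  "rows": [
    [[0, 0, -0.1], [0, 0, 0]],
    [[0, 0, -0.1], [0, 0, 0]]
  ]
}}

```text
clock: 32.95
position: [501.0, 249.2, 235.6]
ee_rot: [0.016, 1.0, 0.002, 0.003]
contact_force: [-0.1, -0.5, -0.7]
gripper_width: 42.6
grasp_force: 0.0
```

Run:
```python
from h import *
s=arm.read_state(); p=s['position']; print(p,s['gripper_width'],s['contact_force'],s['clock'])
scene_sleeve()
im,d,info=look('w26'); np.savez('w26.npz',im=im,d=d,E=info['extrinsics']); W=world(d,info); m=(im.max(2)<45)&(W[...,2]>130)&(W[...,2]<156)&(abs(W[...,1]-255)<40)&(d>0); g=W[m]
for x in range(470,600,15):
    q=g[abs(g[:,0]-x)<4]
    if len(q)>5: print(x,np.percentile(q[:,1],[2,98]).round(1),np.percentile(q[:,2],95).round(1))
for x in (415,425,435,470,490,500):
    q=W[(W[...,2]>43)&(W[...,2]<50)&(abs(W[...,0]-x)<4)&(d>0)&(abs(W[...,1]-255)<52)]
    if len(q): print('rim',x,q[:,1].min().round(1),q[:,1].max().round(1),len(q))
# near handle arm: thin rod at x<410
q=W[(W[...,0]>385)&(W[...,0]<412)&(W[...,2]>52)&(W[...,2]<150)&(d>0)&(abs(W[...,1]-255)<60)]
for z in range(50,150,15):
    k=q[abs(q[:,2]-z)<7]
    if len(k)>3: print('arm z',z,np.median(k,0).round(1),len(k))
for c,z0 in(('red',4),('blue',4)): lidded(im,d,info,c,z0)
```

```text
[500.97373483 249.18342613 235.63136175] 42.62239952326626 [-0.11762811 -0.52990122 -0.69257544] 32.95
scene sleeve 475 30 [493.6 242.9 149. ] [[480.7, 240.3, 144.5], [508.9, 247.0, 151.2]]
scene sleeve 560 39 [576.7 239.3 148.8] [[564.4, 237.3, 143.4], [593.0, 245.0, 151.6]]
470 [245.6 256.5] 153.1
485 [243.3 258.2] 154.9
500 [243.7 257. ] 154.7
515 [243.1 257.6] 154.9
530 [242.5 256.2] 154.7
545 [241.8 255.9] 154.8
560 [241.3 255.5] 155.2
575 [241.7 255. ] 154.8
590 [241.2 253.8] 154.6
rim 415 210.4 301.7 96
rim 425 209.8 302.0 96
rim 435 210.0 300.7 89
rim 470 208.9 299.8 80
rim 490 207.6 298.8 76
rim 500 208.1 298.9 81
arm z 140 [404.  249.9 146.8] 8
red [268. 145.] top 147.3 disc z 100.5 [450.1 245.5] knob [446.  247.2 131.6] plane [-0.     0.026]
red [299. 145.] top 123.5 disc z 100.4 [451.2 260.3] knob [450.7 261.4 122.3] plane [-0.001 -0.013]
blue [300. 219.] top 149.1 disc z 100.5 [535.8 259.7] knob [530.  260.2 129.9] plane [ 0.003 -0.023]
```

```bash
python3 -c "
from bench import arm
print(arm.job_done())"
```

```text
the job is handed in; nothing more can be done
None
```

I handed the job in at about 33 s: both pots were closed with their own lids pushed home, blue stands in the middle compartment and red in the near one, and the handle is upright, resting about 3 mm past vertical near its stop; while I was raising it the grip slipped off the sleeve (about 54 N at the wrist), so I pushed it the last stretch.

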